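# Right the toppled nest of beakers and sort them into their trays

## Task

A nest of two beakers has been knocked over on the bench. Stand the wide beaker upright, mouth up, flat in the larger tray, and the slim beaker, taken out of it, upright, mouth up, flat in the smaller tray. Set both down rather than dropping them, and leave the jar and the vial where they are.

Things in the scene. Friction and masses are not known exactly. Their poses are not given: they have to be found in the camera images.
- wide_beaker_center (a point): wide white plastic beaker, open mouth with small spout, 77 tall, 56 across the foot widening to 66 across the mouth; lies toppled at the start, the slim beaker inside it. Point: on its axis, half-way up (38.5 above the foot). Its z axis runs along the beaker's axis from foot to mouth.
- slim_beaker_center (a point): slim tall white plastic beaker, open, 100 tall, 43 across the foot, 50 near the mouth, 52.5 over the lip; wall 2.5. At the start loosely nested in the wide beaker (it slides out freely) and stands out of its mouth by about 25 to 30. Point: on its axis, half-way up (50 above the foot). z axis: foot to mouth.
- large_tray_floor (a point): larger of two square shallow steel trays, fixed: 110 outside, walls 3 thick and 10 high, floor 3 thick. Point: centre of the upper face of its floor; x and y along its sides. The two trays may trade places.
- small_tray_floor (a point): smaller of two square shallow steel trays, fixed: 80 outside, walls 3 thick and 10 high, floor 3 thick. Point: centre of the upper face of its floor; x and y along its sides.
- jar_center (a point): wide white jar with a blue cap, 62 across, 90 tall, standing; leave it alone. Point: half-way up its axis.
- vial_center (a point): small amber vial with a black cap, 28 across, 64 tall, standing; leave it alone. Point: half-way up its axis.
- loop_stand: grey loop-shaped stand fixed to the bench, an obstacle: base about 60 by 150, a loop about 215 high rising over the base's long line, which runs along y, turned 28 degrees clockwise from above. Origin: centre of its underside. (Also, high up and fixed: a camera hangs 0.8 to 0.9 m above the bench at 0.26 ahead of the robot base and 0.17 to its left; keep elbows clear.)

How it is judged:
By the outcome, as a careful person would: the job done as asked, in the order asked, and still so for the second after the job is handed in, with the robot touching nothing.
It also fails if it takes over 64 s, if anything falls off the work surface, if the arm or the gripper's body presses on something with over 40 N, if the wrist force passes 120 N, or if a joint passes its speed limit or range.

## Robot

A 6-joint arm with a two-finger parallel gripper is mounted at the origin on a cart in front of the work surface, level with it; the furniture and walls round the work are solid. World frame = base frame: x ahead of the robot, y to its left, z up, the work surface at z = 0. Lengths are in mm, angles in rad, forces in N, time in s.
With the tool pointing down it reaches from about 300 to 775 mm from the base axis. Payload 14.6 kg.
Tool frame: the origin (TCP) lies on the centre line of the jaws, within the pads' length; the fingertips stand ahead of it and the grasp point (between the pads) is the TCP (manip.tip_reach is the z of the fingertips in the tool frame, in mm); z points along the fingers, y is the direction in which the jaws open and shut (so a half turn about z gives the same grasp; the last joint's range is limited). The gripper opens to 94 mm and grips with 3 to 60 N. Pads are 16 mm wide; open, the fingers measure 119 mm over their backs; the gripper's body (75 mm by 177 mm) begins 78 mm behind the grasp point.
Start: joints at [1.233, 0.3, 1.521, -0, 1.321, -0.067], TCP at [147.124, 529.947, 224.446] pointing down, gripper open.
Joint ranges: [-3.03, 3.03], [-0.79, 2.21], [0.23, 2.52], [-1.04, 4.18], [0, 3.07], [-2.55, 2.55]. Speed limits (rad/s): [2.22, 2.22, 2.57, 3.14, 3.14, 3.14].

## Interface

Orientations are given as [roll, pitch, yaw] about the fixed x, y, z axes, in that order (R = Rz(yaw) Ry(pitch) Rx(roll)).
In Python, from cell import manip, camera, search_frame, masks_of, tip_of gives the robot as it stands.
- The arm moves only by the tool send_rows, never from a script. Its argument "plan" is a list of rows, each an object with "travel": the shift along the tool's x, y, z in mm, a list of three; "delta_rot": the turn, a rotation vector about the tool's x, y, z in degrees, a list of three; "fingers": the gripper's target within -1 to 1 (shut at 1, half-way at 0, fully open at -1). In form: [{"travel": [dx, dy, dz], "delta_rot": [wx, wy, wz], "fingers": fingers}, ...]. A call has 1 to 20 rows; each row shifts and turns the commanded pose from where the row before left it, along the tool's axes as they then stand; what a row does not reach is not made up. A row lasts 1/8 s, in which the tool goes at most 62.5 mm and 10.7 degrees, less where a joint would pass 70% of its speed; a pose out of reach is approached as far as the arm can. A call is refused whole if a number of a shift passes 62.5 or a number of a turn 10.7, either way. A call with a gripper value outside its range is refused whole. The fingers move at their own pace and stop on an object; "grip_force" is the grip in N (left out, the last holds). Time passes only in rows, so rows that do not move let the fingers close. It gives the time, the measured TCP pose, the force and the opening at its end, in the units of the state.
- manip.read_state(): the state, without advancing time (a new reading comes with each control period).
- camera(name): name is "side" or "top" or "wrist"; returns a dict with "color" (384x512x3 uint8, red, green, blue), "z_map" (384x512 float32, mm along the optical axis (not along the pixel's ray), 0 where there is no reading), "fov_y" (degrees; the focal length in pixels is half the picture's height over the tangent of half this angle, whatever the lens; pixels are square), "cx", "cy" (the principal point, pixels), "world_from_camera" (4x4, takes a point from camera to world coordinates); the wrist camera has in their place "tool_from_camera" (4x4, takes a point from camera to tool coordinates, whose origin is the TCP and whose axes are the flange's). Camera axes: x right, y up, looking along -z (the intrinsics and any distortion apply to the point x, -y, -z); pixel columns grow to the right and rows downward; lengths in mm; the calibration is good to about 2 mm. A picture is of the moment at which its call begins: read the wrist's pose just before it.
- manip.sign_off(): hands the job in, once; it reports no verdict.
Trained networks look in the newest picture that a camera, given by its name, has taken for a name from the list of things; names that differ only in an ending like _2 or _b are one class to them, and where a whole thing is asked for, a point or a joint stands for the part that bears it (a point fixed in the world has none). Each returns a list of dicts, best first, with "confidence" (0 to 1); they miss things now and then, are a little off and sometimes report something else, mostly with a low value. They report only what shows in the picture. A call takes as long as a camera call.
- search_frame(name, camera): "at" ([x, y, z] in mm, in the coordinates of the camera as it stood for that picture, good to about 4 mm: the middle of the surface that is visible of it).
- masks_of(name, camera): "region" (384x512 bool, what is visible of it).
- tip_of(name, camera): "at" ([x, y, z] in mm, in the coordinates of the camera as it stood for that picture, good to about 4 mm: a listed point, or the origin of a listed thing).
The state is a dict: "clock": time; "joints": joint angles; "qd": joint speeds; "effort": joint torques, N m; "eef_pos": TCP position; "eef_rot": TCP orientation; "wrist_force": force on the tool from outside, world axes, zero at the start; "moment": the same for the moment, N m; "finger_gap": finger opening in mm.
Only numpy, scipy, OpenCV 4.12 (cv2) and the standard library are available. Lean on these libraries where they do the work, as an engineer would, in place of code of your own. Each camera call takes 0.05 s, during which the arm holds its last target. There are 200 camera calls.

## Working session

There is one attempt and no reset: what is moved stays moved. The work goes in short steps, Python scripts to look and compute and a tool call to move; the robot and the scene stay as the last step left them, time stands still between calls to the robot, and variables do not carry over. Pictures are saved under pics/ and viewed, about 8 in all and at most 12, crops included, and the job is handed in when it is done.

Besides the shell and the picture viewer there is one more tool, called after ">>>" by a JSON object that holds its "fn" and its "kwargs". send_rows: Moves the arm, as the interface text tells. Its arguments: {"type":"object","properties":{"plan":{"type":"array"},"grip_force":{"type":"number"}},"required":["plan"]}

```bash
ls; mkdir -p pics; cat > h.py <<'E'
import numpy as np, cv2
from cell import manip, camera, search_frame, masks_of, tip_of
from scipy.spatial.transform import Rotation as R
def tool():
    s=manip.read_state(); T=np.eye(4); T[:3,:3]=R.from_euler('xyz',s['eef_rot']).as_matrix(); T[:3,3]=s['eef_pos']; return T
def look(n):
    T=tool() if n=='wrist' else None
    c=camera(n); c['W']=c['world_from_camera'] if T is None else T@c['tool_from_camera']; c['W']=np.array(c['W']); return c
def pts(c,mask=None):
    z=c['z_map']; h,w=z.shape; f=h/2/np.tan(np.radians(c['fov_y'])/2)
    v,u=np.nonzero((z>0)&(mask if mask is not None else True)); d=z[v,u]
    P=np.stack([(u-c['cx'])*d/f,-(v-c['cy'])*d/f,-d,np.ones_like(d)]); return (c['W']@P)[:3].T,u,v
def W(c,p): return (c['W']@np.append(p,1))[:3]
def save(c,n): cv2.imwrite('pics/'+n+'.png',cv2.cvtColor(c['color'],cv2.COLOR_RGB2BGR))
E
python3 - <<'E'
from h import *
np.set_printoptions(precision=1,suppress=True)
print(manip.read_state(), manip.tip_reach)
ims=[]
for n in ('top','side'):
    c=look(n); ims.append(c['color']); print(n,[k for k in c],c['W'])
    for o in ['wide_beaker_center','slim_beaker_center','large_tray_floor','small_tray_floor','jar_center','vial_center','loop_stand']:
        for d in tip_of(o,n)[:2]: print(' ',o,round(d['confidence'],2),W(c,d['at']))
cv2.imwrite('pics/a.png',cv2.cvtColor(cv2.resize(np.vstack(ims),(450,675))[:],cv2.COLOR_RGB2BGR)); cv2.imwrite('pics/a.png',cv2.cvtColor(cv2.resize(np.hstack(ims),(800,300)),cv2.COLOR_RGB2BGR))
E
```

```text
pics
{'clock': 0.0, 'joints': array([ 1.2,  0.3,  1.5, -0. ,  1.3, -0.1]), 'qd': array([ 0., -0.,  0.,  0.,  0., -0.]), 'effort': array([  0. , -53.2, -35.3,   0.1,   0. ,  -0. ]), 'eef_pos': array([147. , 529.7, 223.9]), 'eef_rot': array([-3.1, -0. ,  2.9]), 'wrist_force': array([0.2, 0.3, 0.3]), 'moment': array([-0.,  0., -0.]), 'finger_gap': 94.07019602926894} 19.0
top ['color', 'z_map', 'fov_y', 'cx', 'cy', 'world_from_camera', 'W'] [[ -0.    1.   -0.1 419.9]
 [ -1.   -0.   -0.  312.1]
 [ -0.    0.1   1.  887.8]
 [  0.    0.    0.    1. ]]
  slim_beaker_center 0.49 [433.6 393.1  25.3]
  large_tray_floor 0.56 [574.1 316.2   0. ]
  small_tray_floor 0.94 [390.8 239.3   1.8]
  vial_center 0.51 [554.4 494.3  31.6]
  loop_stand 0.75 [532.  147.   -1.6]
side ['color', 'z_map', 'fov_y', 'cx', 'cy', 'world_from_camera', 'W'] [[  -0.9    0.2   -0.3  306.6]
 [  -0.4   -0.4    0.8 1029.7]
 [   0.     0.9    0.5  445.8]
 [   0.     0.     0.     1. ]]
  wide_beaker_center 0.89 [422.9 384.4  25.1]
  slim_beaker_center 0.63 [436.4 393.5  30.8]
  large_tray_floor 0.85 [580.2 313.1   4.4]
  small_tray_floor 0.82 [400.9 238.5   9.1]
  small_tray_floor 0.62 [423.4 385.1  25. ]
  jar_center 0.55 [702.2 174.2  51.3]
  vial_center 0.69 [551.3 492.1  31.3]
  loop_stand 0.82 [532.9 147.1   3.2]
```

View pics/a.png

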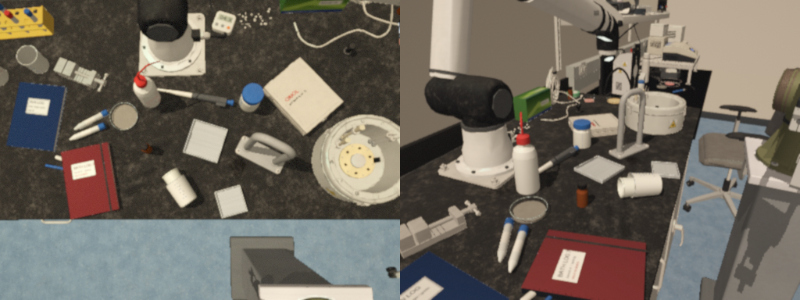

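```bash
python3 - <<'E'
from h import *
np.set_printoptions(precision=1,suppress=True)
ims=[]
for n in ('top','side'):
    c=look(n); P,u,v=pts(c)
    # beaker: points near network position
    s=(np.hypot(P[:,0]-425,P[:,1]-387)<110)&(P[:,2]>12)&(P[:,2]<90)
    Q=P[s]; m=Q[:,:2].mean(0); 
    w,V=np.linalg.eigh(np.cov((Q[:,:2]-m).T)); a=V[:,1]; t=(Q[:,:2]-m)@a; b=(Q[:,:2]-m)@V[:,0]
    print(n,len(Q),m,'axis',a,'zmax',np.percentile(Q[:,2],99))
    for lo in range(-80,80,10):
        k=(t>=lo)&(t<lo+10)
        if k.sum()>5: print(lo,k.sum(),'b',np.percentile(b[k],[2,98]),'z98',np.percentile(Q[k,2],[5,98]))
    u0,v0=int(u[s].mean()),int(v[s].mean()); 
    print(u0,v0); ims.append(cv2.resize(c['color'][max(0,v0-75):v0+75,max(0,u0-75):u0+75],(400,400)))
    mm=np.zeros(c['z_map'].shape,bool)
    print('edge x of surface', [np.round(np.percentile(P[(abs(P[:,2])<15)&(abs(P[:,1]-y)<20),0],[0.5]),0) for y in (250,400)])
cv2.imwrite('pics/b.png',cv2.cvtColor(np.hstack(ims),cv2.COLOR_RGB2BGR))
print([x for x in dir(manip) if x[0]!='_'])
E
```

```text
top 1150 [434.6 390. ] axis [-0.8 -0.6] zmax 63.850073341805384
-60 50 b [-25.3  22.9] z98 [35.1 54. ]
-50 91 b [-23.1  22.4] z98 [35.8 53. ]
-40 93 b [-24.   22.7] z98 [34.1 52.9]
-30 96 b [-30.1  28.6] z98 [40.6 64.8]
-20 121 b [-28.7  28. ] z98 [42.3 63.7]
-10 118 b [-29.2  27.9] z98 [41.9 63.9]
0 116 b [-28.7  27.4] z98 [40.4 61.7]
10 114 b [-29.1  26.4] z98 [40.5 61.1]
20 116 b [-28.4  26.2] z98 [39.9 60.8]
30 113 b [-28.6  25.9] z98 [38.9 58.9]
40 113 b [-28.   25.2] z98 [38.8 58.2]
50 8 b [-13.8  15.4] z98 [48.4 54. ]
229 239
edge x of surface [array([343.]), array([341.])]
side 1444 [430.3 407.4] axis [-0.9 -0.4] zmax 62.423476833713785
-60 34 b [10.7 31.6] z98 [15.  52.6]
-50 139 b [-18.1  31.3] z98 [14.4 52.9]
-40 115 b [-16.6  16.1] z98 [17.5 51.8]
-30 136 b [-13.7  42.8] z98 [17. 62.]
-20 173 b [-19.4  43.4] z98 [19.  62.9]
-10 142 b [-16.9  22.2] z98 [19.5 61.9]
0 138 b [-14.8  23.7] z98 [18.7 61.2]
10 135 b [-12.3  24.8] z98 [18.2 60.6]
20 129 b [-10.   27.3] z98 [17.3 59.4]
30 123 b [-8.  29.4] z98 [18.7 57.9]
40 125 b [-6.5 29.5] z98 [17.4 56.9]
50 55 b [-4.6 18.9] z98 [20.2 55.5]
307 236
edge x of surface [array([341.]), array([340.])]
['Unreachable', 'read_state', 'sign_off', 'tip_reach']
```

View pics/b.png

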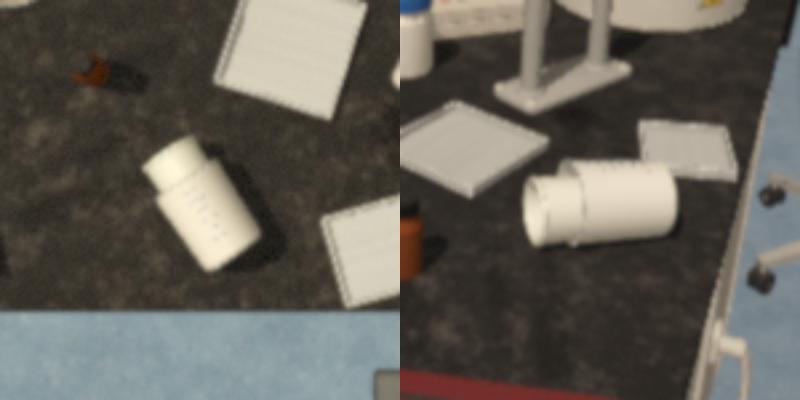

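```bash
cat >> h.py <<'E'
def rows(pos,Rt,n,f=-1,T=None):
    """n equal rows of straight interpolation from T (now) to the target; prints tool-frame steps"""
    T=tool() if T is None else T; w=R.from_matrix(T[:3,:3].T@Rt).as_rotvec(); out=[]
    for i in range(n):
        Ri=T[:3,:3]@R.from_rotvec(w*i/n).as_matrix()
        out.append((Ri.T@((np.array(pos)-T[:3,3])/n)).round(1).tolist())
    print('delta_rot',np.degrees(w/n).round(2).tolist()); [print(o) for o in out]
def pose(az,lean):
    """jaws across axis of azimuth az (deg, foot->mouth); tool x toward foot; lean deg about tool y (body to mouth side)"""
    return R.from_euler('xyz',[np.pi,0,np.radians(az+180)]).as_matrix()@R.from_euler('y',np.radians(lean)).as_matrix()
def log():
    s=manip.read_state(); open('log.txt','a').write(' '.join(map(str,[*s['joints'],*s['eef_pos'],*s['eef_rot']]))+'\n'); return s
E
python3 - <<'E'
from h import *
np.set_printoptions(precision=2,suppress=True)
log(); c=look('top'); P,u,v=pts(c)
s=(np.hypot(P[:,0]-425,P[:,1]-387)<110)&(P[:,2]>12)&(P[:,2]<90); Q=P[s]
ang=np.radians(35); m=np.array([434.6,390.])
for _ in range(3):
    a=np.array([np.cos(ang),np.sin(ang)]);n=np.array([-a[1],a[0]])
    t=(Q[:,:2]-m)@a;b=(Q[:,:2]-m)@n; ts=[];ms=[]
    for lo in range(-45,30,5):
        k=(t>=lo)&(t<lo+5)
        if k.sum()>20: ts.append(lo+2.5); ms.append(np.percentile(b[k],[3,97]).mean())
    p=np.polyfit(ts,ms,1); ang+=np.arctan(p[0])
foot=np.percentile(t,0.5)
print(np.degrees(ang),p,'foot t',foot,'mouth t',np.percentile(t,99.5))
g=m+a*(foot+1+45)+n*(p[1]); print('grasp xy',g)
rows([g[0],g[1],220],pose(np.degrees(ang),0),16)
for n_,g0,sz in (('large',(577,315),110),('small',(395,239),80)):
    k=(abs(P[:,0]-g0[0])<90)&(abs(P[:,1]-g0[1])<90)&(P[:,2]>1.5)&(P[:,2]<16)
    img=np.zeros((400,400),np.uint8); q=((P[k][:,:2]-g0)+200).astype(int); img[q[:,0],q[:,1]]=255
    img=cv2.morphologyEx(img,cv2.MORPH_CLOSE,np.ones((7,7))); N,l,st,ce=cv2.connectedComponentsWithStats(img)
    i=1+st[1:,4].argmax(); yy=np.argwhere(l==i).astype(np.float32); r=cv2.minAreaRect(yy); print(n_,np.array(r[0])-200+g0,r[1],r[2])
E
```

```text
34.372303471451836 [0.   0.86] foot t -50.368128471463855 mouth t 54.10707114678767
grasp xy [430.51 388.24]
delta_rot [-0.0, -0.0, -3.12]
[-19.4, -3.8, 0.3]
[-19.2, -4.8, 0.3]
[-18.9, -5.9, 0.3]
[-18.6, -6.9, 0.3]
[-18.2, -7.9, 0.3]
[-17.7, -8.9, 0.3]
[-17.2, -9.8, 0.3]
[-16.6, -10.7, 0.3]
[-16.0, -11.6, 0.3]
[-15.4, -12.5, 0.3]
[-14.7, -13.3, 0.3]
[-13.9, -14.1, 0.3]
[-13.1, -14.8, 0.3]
[-12.3, -15.5, 0.3]
[-11.4, -16.2, 0.3]
[-10.5, -16.8, 0.3]
large [576.5 314. ] (176.99996948242188, 177.99996948242188) -0.0
small [411.5 238.5] (179.0, 143.0) 90.0
```

>>> {"fn": "send_rows", "kwargs": {"plan": [{"travel": [-19.4,-3.8,0.3],"delta_rot": [0,0,-3.1],"fingers": -1},{"travel": [-19.2,-4.8,0.3],"delta_rot": [0,0,-3.1],"fingers": -1},{"travel": [-18.9,-5.9,0.3],"delta_rot": [0,0,-3.1],"fingers": -1},{"travel": [-18.6,-6.9,0.3],"delta_rot": [0,0,-3.1],"fingers": -1},{"travel": [-18.2,-7.9,0.3],"delta_rot": [0,0,-3.1],"fingers": -1},{"travel": [-17.7,-8.9,0.3],"delta_rot": [0,0,-3.1],"fingers": -1},{"travel": [-17.2,-9.8,0.3],"delta_rot": [0,0,-3.1],"fingers": -1},{"travel": [-16.6,-10.7,0.3],"delta_rot": [0,0,-3.1],"fingers": -1},{"travel": [-16,-11.6,0.3],"delta_rot": [0,0,-3.1],"fingers": -1},{"travel": [-15.4,-12.5,0.3],"delta_rot": [0,0,-3.1],"fingers": -1},{"travel": [-14.7,-13.3,0.3],"delta_rot": [0,0,-3.1],"fingers": -1},{"travel": [-13.9,-14.1,0.3],"delta_rot": [0,0,-3.1],"fingers": -1},{"travel": [-13.1,-14.8,0.3],"delta_rot": [0,0,-3.1],"fingers": -1},{"travel": [-12.3,-15.5,0.3],"delta_rot": [0,0,-3.1],"fingers": -1},{"travel": [-11.4,-16.2,0.3],"delta_rot": [0,0,-3.1],"fingers": -1},{"travel": [-10.5,-16.8,0.3],"delta_rot": [0,0,-3.1],"fingers": -1},{"travel": [0,0,0],"delta_rot": [0,0,0],"fingers": -1}]}}

```text
clock: 3.08
eef_pos: [430.7, 387.1, 219.4]
eef_rot: [-3.142, -0.0, -2.548]
wrist_force: [-0.0, 0.4, -0.9]
finger_gap: 94.1
```

```bash
python3 - <<'E'
from h import *
np.set_printoptions(precision=3,suppress=True)
s=log(); print(s['clock'],s['joints'],s['eef_pos'],s['eef_rot'])
E
```

```text
3.075 [ 0.669  0.369  1.441 -0.     1.332 -1.495] [430.728 387.138 219.427] [-3.142 -0.    -2.548]
```

>>> {"fn": "send_rows", "kwargs": {"plan": [{"travel": [0,0,-10],"delta_rot": [0,7,0],"fingers": -1},{"travel": [0,0,-10],"delta_rot": [0,7,0],"fingers": -1},{"travel": [0,0,0],"delta_rot": [0,6,0],"fingers": -1},{"travel": [0,0,0],"delta_rot": [0,0,0],"fingers": -1},{"travel": [0,0,0],"delta_rot": [0,0,0],"fingers": -1}]}}

```text
clock: 3.7
eef_pos: [430.7, 388.6, 239.5]
eef_rot: [-3.141, -0.347, -2.547]
wrist_force: [-0.3, -0.2, -0.8]
finger_gap: 94.1
```

```bash
python3 - <<'E'
from h import *
np.set_printoptions(precision=3,suppress=True)
s=log(); print(s['clock'],s['joints'],s['eef_pos'],s['eef_rot'])
E
```

```text
3.7 [ 0.661  0.564  1.149  0.023  1.776 -1.504] [430.695 388.576 239.547] [-3.141 -0.347 -2.547]
```

>>> {"fn": "send_rows", "kwargs": {"plan": [{"travel": [0,0,15],"delta_rot": [0,6,0],"fingers": -1},{"travel": [0,0,15],"delta_rot": [0,7,0],"fingers": -1},{"travel": [-10,0,15],"delta_rot": [0,7,0],"fingers": -1},{"travel": [0,0,0],"delta_rot": [0,0,0],"fingers": -1},{"travel": [0,0,0],"delta_rot": [0,0,0],"fingers": -1}]}}

```text
clock: 4.32
eef_pos: [421.7, 382.1, 195.3]
eef_rot: [-3.142, -0.693, -2.547]
wrist_force: [-0.2, -0.1, -0.0]
finger_gap: 93.8
```

```bash
python3 - <<'E'
from h import *
np.set_printoptions(precision=3,suppress=True)
s=log(); print(s['clock'],s['joints'],s['eef_pos'],s['eef_rot'])
L=np.loadtxt('log.txt'); A=[];B=[]
for q in L:
    j=q[:6]; 
    # assume J4~0: planar
    r=np.hypot(q[6],q[7]); S=j[1]+j[2]; t=S+j[4]
    A+=[[np.sin(j[1]),np.sin(S),np.cos(S),np.sin(t),0,1],[np.cos(j[1]),np.cos(S),-np.sin(S),np.cos(t),1,0]]; B+=[r,q[8]]
x,res,rk,sv=np.linalg.lstsq(np.array(A),np.array(B),rcond=None); print('a2,a3,e3,d6,d1,a1',x,rk,sv, np.array(A)@x-B)
print(np.degrees(np.arctan2(L[:,7],L[:,6]))-np.degrees(L[:,0]))
E
```

```text
4.325 [ 0.655  0.781  1.001  0.043  2.052 -1.505] [421.659 382.114 195.329] [-3.142 -0.693 -2.547]
a2,a3,e3,d6,d1,a1 [420.392 446.412  41.472 248.33  221.811   3.64 ] 6 [3.952 2.848 0.513 0.093 0.051 0.041] [ 0.1   -0.007 -0.082  0.066  0.022  0.025 -0.039 -0.083]
[3.816 3.622 4.173 4.659]
```

```bash
cat > kin.py <<'E'
import numpy as np
from scipy.spatial.transform import Rotation as R
from scipy.optimize import least_squares
rz=lambda a:R.from_euler('z',a).as_matrix(); ry=lambda a:R.from_euler('y',a).as_matrix()
def fk(j,p):
    a2,a3,e3,d6,d1,a1,lat=p
    B=rz(j[0]); x=np.array([a1,lat,d1.item() if hasattr(d1,'item') else d1]); M=ry(j[1]); x=x+M@[0,0,a2]
    M=M@ry(j[2]); x=x+M@[e3,0,a3]; M=M@rz(j[3])@ry(j[4]); x=x+M@[0,0,d6]; M=M@rz(j[5]+np.pi/2*0)
    return B@x,B@M
L=np.loadtxt('log.txt')
p=least_squares(lambda p:np.ravel([fk(q[:6],p)[0]-q[6:9] for q in L]),[420,446,41,248,222,0,37]).x
# constant tool roll offset from data
D=fk(L[1,:6],p)[1].T@R.from_euler('xyz',L[1,9:]).as_matrix(); k=R.from_matrix(D).as_rotvec()
def FK(j): x,M=fk(j,p); return x,M@D
lo=np.array([-3.03,-.79,.23,-1.04,0,-2.55]);hi=np.array([3.03,2.21,2.52,4.18,3.07,2.55])
def ik(pos,Rt,seeds):
    best=[]
    for s in seeds:
        def f(j):
            x,M=FK(j); return np.r_[(x-pos)/100,R.from_matrix(M.T@Rt).as_rotvec()]
        r=least_squares(f,np.clip(s,lo+.01,hi-.01),bounds=(lo,hi))
        if r.cost<1e-5: best.append(r.x)
    return best
E
python3 - <<'E'
from kin import *
from h import pose
np.set_printoptions(precision=2,suppress=True)
print(p,k)
for q in L: x,M=FK(q[:6]); print(x-q[6:9],R.from_matrix(M.T@R.from_euler('xyz',q[9:]).as_matrix()).magnitude())
rng=np.random.default_rng(0); S=[L[-1,:6]]+[rng.uniform(lo,hi) for _ in range(25)]
def show(n,b):
    u=[]
    for j in b:
        if not any(np.abs(j-v).max()<.05 for v in u): u.append(j)
    print(n,*u[:6])
for lean in (30,40,45): show(('lie',lean),ik(np.array([430.5,388.2,31]),pose(34.4,lean),S))
for az in (-25,0,28,50):
  for lean in (30,45): show(('up',az,lean),ik(np.array([577,315,50]),pose(az,lean-90),S))
E
```

```text
[424.2  447.5   40.9  251.63 221.2    0.    36.6 ] [-0.   -0.    1.57]
[-0.  0. -0.] 4.814974909375145e-16
[ 0.  0. -0.] 1.3436224856718001e-17
[-0. -0. -0.] 1.7987116494438374e-16
[-0.  0. -0.] 2.1471769614668036e-16
('lie', 30) [ 0.66  0.88  1.18  0.03  1.61 -1.52]
('lie', 40) [ 0.66  0.99  1.03  0.04  1.82 -1.52]
('lie', 45) [ 0.65  1.04  0.96  0.04  1.92 -1.52]
('up', -25, 30)
('up', -25, 45)
('up', 0, 30)
('up', 0, 45)
('up', 28, 30) [0.42 0.58 2.   3.02 0.48 1.65]
('up', 28, 45) [0.43 0.52 1.89 2.49 0.07 2.18]
('up', 50, 30) [0.25 0.61 1.94 2.11 0.63 2.16]
('up', 50, 45)
```

```bash
python3 - <<'E'
from kin import *
from h import *
np.set_printoptions(precision=2,suppress=True)
Q=[]
for n in('top','side'):
    c=look(n); P,_,_=pts(c); s=(abs(P[:,0]-532)<110)&(abs(P[:,1]-147)<110)&(P[:,2]>25)&(P[:,2]<230); Q.append(P[s])
    q=P[s]-[532,147,0]; d=np.array([.47,.883]);e=np.array([-.883,.47]); al=q[:,:2]@d; pe=q[:,:2]@e
    print(n,s.sum(),'along',np.percentile(al,[1,99]),'perp',np.percentile(pe,[1,50,99]),'z',np.percentile(q[:,2],[1,99]))
    for o in ('large_tray_floor','small_tray_floor'):
        ms=masks_of(o,n)
        if not ms: continue
        k=cv2.erode(ms[0]['region'].astype(np.uint8),np.ones((1,1)))>0; T,_,_=pts(c,k)
        T=T[(T[:,2]>-5)&(T[:,2]<20)]; r=cv2.minAreaRect(T[:,:2].astype(np.float32)); print(n,o,ms[0]['confidence'],r,T.mean(0))
Q=np.vstack(Q); np.save('loop.npy',Q)
rng=np.random.default_rng(0); S=[rng.uniform(lo,hi) for _ in range(12)]
for az in (-10,0,10,20,28):
  for lean in (15,25,35):
    Rt=pose(az,lean-90); pos=np.array([577,315,50]); b=ik(pos,Rt@rz(np.pi),S)+ik(pos,Rt,S)
    q=(Q-pos)@Rt; dd=np.maximum(np.abs(q-[0,0,-178])-[37.5,88.5,100],0); f=np.maximum(np.abs(q-[0,0,-40])-[10,60,59],0)
    print(az,lean,'clr',np.linalg.norm(dd,axis=1).min().round(0),np.linalg.norm(f,axis=1).min().round(0),*b[:1])
E
```

```text
top 1038 along [-53.89  57.65] perp [-141.58    2.29    7.97] z [ 28.81 217.02]
top large_tray_floor 0.59 ((579.190185546875, 313.895751953125), (111.24015045166016, 116.58924865722656), 72.86437225341797) [580.84 308.88   3.82]
top small_tray_floor 0.57 ((400.86187744140625, 218.80709838867188), (82.40424346923828, 42.8385124206543), 24.97252655029297) [406.41 220.09   4.21]
side 651 along [-53.34  59.4 ] perp [-139.79    3.3     8.48] z [ 26.45 208.56]
side large_tray_floor 0.62 ((576.98583984375, 307.39776611328125), (130.09176635742188, 111.95608520507812), 72.3307113647461) [579.75 315.5    4.07]
side small_tray_floor 0.73 ((394.98876953125, 228.76742553710938), (86.05950927734375, 108.7158203125), 13.108661651611328) [391.13 236.72   3.97]
-10 15 clr 67.0 55.0
-10 25 clr 57.0 55.0
-10 35 clr 48.0 55.0
0 15 clr 48.0 53.0 [ 0.68  0.75  1.92  3.97  0.96 -1.93]
0 25 clr 39.0 53.0 [ 0.66  0.66  1.91  4.11  0.73 -2.09]
0 35 clr 33.0 54.0
10 15 clr 30.0 48.0 [ 0.6   0.73  1.98  3.66  0.92 -1.79]
10 25 clr 23.0 49.0 [ 0.58  0.64  1.97  3.76  0.66 -1.91]
10 35 clr 22.0 49.0 [ 0.56  0.57  1.93  4.01  0.42 -2.16]
20 15 clr 12.0 41.0 [ 0.5   0.71  2.02  3.33  0.91 -1.65]
20 25 clr 11.0 40.0 [ 0.49  0.62  2.01  3.37  0.63 -1.69]
20 35 clr 11.0 40.0 [ 0.49  0.56  1.96  3.48  0.35 -1.81]
28 15 clr 2.0 31.0 [ 0.42  0.71  2.03  3.05  0.91 -1.54]
28 25 clr 2.0 30.0 [ 0.42  0.62  2.02  3.04  0.63 -1.51]
28 35 clr 2.0 30.0 [ 0.42  0.55  1.97  2.98  0.34 -1.46]
```

```bash
cat >> kin.py <<'E'
import json
def jrows(qs,ns,f,prec=1):
    """joint-space path through qs; rows as tool-frame deltas, rounding carried forward"""
    path=[qs[0]]
    for a,b,n in zip(qs[:-1],qs[1:],ns): path+=[a+(b-a)*i/n for i in range(1,n+1)]
    x,M=FK(path[0]); out=[]
    for q in path[1:]:
        y,N=FK(q); d=(M.T@(y-x)).round(prec); w=np.degrees(R.from_matrix(M.T@N).as_rotvec()).round(prec)
        out.append({"travel":d.tolist(),"delta_rot":w.tolist(),"fingers":f}); x=x+M@d; M=M@R.from_rotvec(np.radians(w)).as_matrix()
    for i in range(0,len(out),20): print(json.dumps(out[i:i+20]))
    print('end',x.round(1),'maxrot',max(np.abs(o['delta_rot']).max() for o in out),'zmin',min(FK(q)[0][2] for q in path).round(0))
E
python3 - <<'E'
from kin import *
from h import *
np.set_printoptions(precision=3,suppress=True)
s=manip.read_state(); q0=s['joints']; Rt=pose(34.4,20)@rz(np.pi)
g=np.array([430.5,388.2,31]); sd=[np.array([.66,.8,1.2,0,1.5,1.6])]
q1=ik(g+[0,0,110],Rt,sd)[0]; q2=ik(g,Rt,sd)[0]; print(q0,q1,q2); print(FK(q0)[0]-s['eef_pos'])
jrows([q0,q1],[20],-1)
jrows([q1,q2],[8],-1)
E
```

```text
[ 0.655  0.783  1.     0.043  2.054 -1.505] [0.662 0.642 1.259 0.021 1.59  1.629] [0.662 0.772 1.318 0.021 1.4   1.625]
[-0. -0.  0.]
[{"travel": [-2.4, 0.1, 2.2], "delta_rot": [-0.1, -1.0, 9.0], "fingers": -1}, {"travel": [-2.3, 0.4, 2.2], "delta_rot": [-0.2, -1.0, 9.0], "fingers": -1}, {"travel": [-2.1, 0.8, 2.1], "delta_rot": [-0.4, -0.9, 9.0], "fingers": -1}, {"travel": [-1.9, 1.0, 2.2], "delta_rot": [-0.5, -0.8, 9.0], "fingers": -1}, {"travel": [-1.8, 1.3, 2.1], "delta_rot": [-0.6, -0.8, 9.0], "fingers": -1}, {"travel": [-1.4, 1.5, 2.1], "delta_rot": [-0.8, -0.6, 9.0], "fingers": -1}, {"travel": [-1.2, 1.7, 2.1], "delta_rot": [-0.9, -0.6, 9.0], "fingers": -1}, {"travel": [-0.9, 1.8, 2.1], "delta_rot": [-0.9, -0.3, 9.0], "fingers": -1}, {"travel": [-0.5, 1.8, 2.1], "delta_rot": [-0.9, -0.3, 9.0], "fingers": -1}, {"travel": [-0.3, 1.9, 2.1], "delta_rot": [-1.0, -0.1, 9.0], "fingers": -1}, {"travel": [-0.0, 1.8, 2.0], "delta_rot": [-1.0, 0.1, 8.9], "fingers": -1}, {"travel": [0.3, 1.8, 2.0], "delta_rot": [-1.0, 0.2, 9.0], "fingers": -1}, {"travel": [0.5, 1.6, 2.0], "delta_rot": [-0
[... 565 characters left out ...]
5 388.2 141. ] maxrot 9.0 zmin 141.0
[{"travel": [5.7, -0.1, 12.7], "delta_rot": [0.0, -0.0, -0.0], "fingers": -1}, {"travel": [5.4, -0.0, 12.7], "delta_rot": [0.0, -0.0, -0.0], "fingers": -1}, {"travel": [5.2, -0.1, 12.9], "delta_rot": [0.0, -0.0, -0.0], "fingers": -1}, {"travel": [4.8, 0.0, 12.9], "delta_rot": [0.0, -0.0, -0.0], "fingers": -1}, {"travel": [4.6, 0.0, 12.9], "delta_rot": [0.0, -0.0, -0.0], "fingers": -1}, {"travel": [4.2, 0.1, 13.1], "delta_rot": [0.0, -0.0, -0.0], "fingers": -1}, {"travel": [4.0, 0.0, 13.0], "delta_rot": [0.0, -0.0, -0.0], "fingers": -1}, {"travel": [3.7, 0.1, 13.2], "delta_rot": [0.0, 0.0, -0.0], "fingers": -1}]
end [430.5 388.2  31. ] maxrot 0.0 zmin 31.0
```

>>> {"fn": "send_rows", "kwargs": {"plan": [{"travel": [-2.4,0.1,2.2],"delta_rot": [-0.1,-1.0,9.0],"fingers": -1},{"travel": [-2.3,0.4,2.2],"delta_rot": [-0.2,-1.0,9.0],"fingers": -1},{"travel": [-2.1,0.8,2.1],"delta_rot": [-0.4,-0.9,9.0],"fingers": -1},{"travel": [-1.9,1.0,2.2],"delta_rot": [-0.5,-0.8,9.0],"fingers": -1},{"travel": [-1.8,1.3,2.1],"delta_rot": [-0.6,-0.8,9.0],"fingers": -1},{"travel": [-1.4,1.5,2.1],"delta_rot": [-0.8,-0.6,9.0],"fingers": -1},{"travel": [-1.2,1.7,2.1],"delta_rot": [-0.9,-0.6,9.0],"fingers": -1},{"travel": [-0.9,1.8,2.1],"delta_rot": [-0.9,-0.3,9.0],"fingers": -1},{"travel": [-0.5,1.8,2.1],"delta_rot": [-0.9,-0.3,9.0],"fingers": -1},{"travel": [-0.3,1.9,2.1],"delta_rot": [-1.0,-0.1,9.0],"fingers": -1},{"travel": [0,1.8,2.0],"delta_rot": [-1.0,0.1,8.9],"fingers": -1},{"travel": [0.3,1.8,2.0],"delta_rot": [-1.0,0.2,9.0],"fingers": -1},{"travel": [0.5,1.6,2.0],"delta_rot": [-0.9,0.4,9.0],"fingers": -1},{"travel": [0.7,1.5,2.0],"delta_rot": [-0.9,0.5,9.0],"fingers": -1},{"travel": [0.9,1.3,2.0],"delta_rot": [-0.7,0.6,9.0],"fingers": -1},{"travel": [1.1,1.1,1.9],"delta_rot": [-0.7,0.8,8.9],"fingers": -1},{"travel": [1.2,0.9,1.9],"delta_rot": [-0.5,0.8,9.0],"fingers": -1},{"travel": [1.3,0.7,1.8],"delta_rot": [-0.4,0.9,9.0],"fingers": -1},{"travel": [1.3,0.5,1.8],"delta_rot": [-0.2,1.0,9.0],"fingers": -1},{"travel": [1.3,0.2,1.8],"delta_rot": [-0.1,1.0,8.9],"fingers": -1}]}}

```text
clock: 7.12
eef_pos: [430.5, 388.1, 140.4]
eef_rot: [3.14, 0.35, 0.595]
wrist_force: [1.2, 0.2, -0.7]
finger_gap: 94.0
```

>>> {"fn": "send_rows", "kwargs": {"plan": [{"travel": [0,0,0],"delta_rot": [0,0,0],"fingers": -1}]}}

```text
clock: 7.25
eef_pos: [430.3, 388.1, 140.5]
eef_rot: [-3.141, 0.351, 0.602]
wrist_force: [-0.4, 1.7, 0.5]
finger_gap: 93.9
```

```bash
python3 - <<'E'
from kin import *
from h import *
np.set_printoptions(precision=3,suppress=True)
s=manip.read_state(); print(s['clock'],s['joints'],s['eef_pos']); T=tool(); print('rot err deg',np.degrees(R.from_matrix(T[:3,:3].T@pose(34.4,20)@rz(np.pi)).as_rotvec()))
c=look('wrist'); P,u,v=pts(c); save(c,'w1')
k=(np.hypot(P[:,0]-430,P[:,1]-388)<90)&(P[:,2]>20)&(P[:,2]<80); Q=P[k]; a=np.array([np.cos(.6),np.sin(.6)]); n=np.array([-a[1],a[0]])
t=(Q[:,:2]-[430.5,388.2])@a;b=(Q[:,:2]-[430.5,388.2])@n
for lo_ in range(-60,80,10):
    m=(t>=lo_)&(t<lo_+10)
    if m.sum()>20: print(lo_,m.sum(),np.percentile(b[m],[2,98]),np.percentile(Q[m,2],98))
E
```

```text
7.25 [0.661 0.643 1.259 0.021 1.59  1.627] [430.326 388.063 140.478]
rot err deg [-0.011  0.086  0.071]
-50 216 [-24.242  26.163] 55.26306802508374
-40 532 [-25.507  26.884] 55.98120922270895
-30 594 [-25.85   27.286] 57.067681967629994
-20 617 [-26.223  27.478] 57.70304564721312
-10 714 [-26.678  27.464] 59.45496157491225
0 749 [-27.252  27.844] 61.37008517169933
10 836 [-27.685  28.012] 61.15748800078743
20 1444 [-29.314  29.167] 61.816835306988054
30 851 [-30.496  30.594] 50.025000277005375
40 836 [-23.038  22.542] 50.74602143015203
50 910 [-24.495  23.678] 51.82565538810977
```

View pics/w1.png

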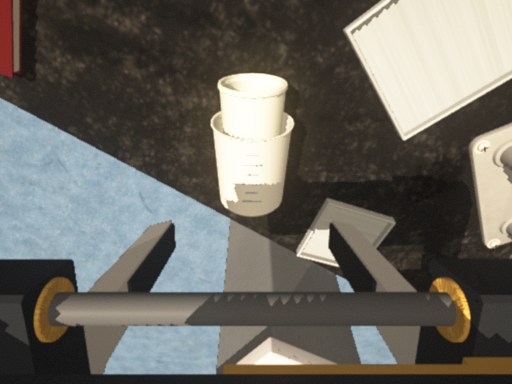

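>>> {"fn": "send_rows", "kwargs": {"plan": [{"travel": [5.7,0,12.7],"delta_rot": [0,0,0],"fingers": -1},{"travel": [5.4,0,12.7],"delta_rot": [0,0,0],"fingers": -1},{"travel": [5.2,0,12.9],"delta_rot": [0,0,0],"fingers": -1},{"travel": [4.8,0,12.9],"delta_rot": [0,0,0],"fingers": -1},{"travel": [4.6,0,12.9],"delta_rot": [0,0,0],"fingers": -1},{"travel": [4.2,0,13.1],"delta_rot": [0,0,0],"fingers": -1},{"travel": [4.0,0,13.0],"delta_rot": [0,0,0],"fingers": -1},{"travel": [3.7,0,13.2],"delta_rot": [0,0,0],"fingers": -1},{"travel": [0,0,0],"delta_rot": [0,0,0],"fingers": -1}]}}

```text
clock: 8.43
eef_pos: [429.7, 387.6, 28.9]
eef_rot: [-3.141, 0.353, 0.601]
wrist_force: [0.0, 0.4, -0.4]
finger_gap: 93.7
```

>>> {"fn": "send_rows", "kwargs": {"plan": [{"travel": [0,0,0],"delta_rot": [0,0,0],"fingers": 0},{"travel": [0,0,0],"delta_rot": [0,0,0],"fingers": 0.5},{"travel": [0,0,0],"delta_rot": [0,0,0],"fingers": 1},{"travel": [0,0,0],"delta_rot": [0,0,0],"fingers": 1},{"travel": [0,0,0],"delta_rot": [0,0,0],"fingers": 1},{"travel": [0,0,0],"delta_rot": [0,0,0],"fingers": 1}], "grip_force": 25}}

```text
clock: 9.18
eef_pos: [430.2, 388.1, 30.3]
eef_rot: [-3.141, 0.351, 0.601]
wrist_force: [-0.4, 0.6, 3.6]
finger_gap: 61.0
```

```bash
cat > plan1.py <<'E'
from kin import *
from h import *
np.set_printoptions(precision=2,suppress=True)
q0=manip.read_state()['joints']; e=np.radians(3.7); az=np.radians(34.4)
at=(pose(34.4,20)@rz(np.pi)).T@np.array([np.cos(az)*np.cos(e),np.sin(az)*np.cos(e),np.sin(e)])
print('axis in tool',at)
sd=[q0]; qB=ik(np.array([430,388,150]),pose(34.4,20)@rz(np.pi),sd)[0]
qM1=np.array([.62,-.05,1.85,0.02,.35,1.62]); qM2=np.array([.62,-.05,1.85,3.7,.35,-1.9])
Rf=pose(8,-66.3)@rz(np.pi)
b=ik(np.array([577,315,160]),Rf,[np.array([.58,.5,1.9,3.7,.7,-1.9])]); print(b); qC=b[0]
b=ik(np.array([577,315,50]),Rf,[qC]); print(b); qD=b[0]
loop=np.load('loop.npy')
for a,bq in ((q0,qB),(qB,qM1),(qM1,qM2),(qM2,qC),(qC,qD)):
    for s in np.linspace(0,1,6):
        q=a+(bq-a)*s; x,M=FK(q); ax=M@at; l=(loop-x)@M
        cl=min(np.linalg.norm(np.maximum(np.abs(l-[0,0,-178])-[37.5,88.5,100],0),axis=1).min(),np.linalg.norm(l,axis=1).min()-70)
        print(q,x,'elev',np.degrees(np.arcsin(ax[2])).round(0),'zfoot',(x-40*ax)[2].round(0),'zslim',(x+60*ax)[2].round(0),'loopclr',cl.round(0))
jrows([q0,qB,qM1,qM2,qC],[6,20,24,14],1)
E
python3 plan1.py
```

```text
axis in tool [ 0.92 -0.   -0.4 ]
[array([ 0.6 ,  0.4 ,  1.97,  4.06,  0.54, -2.22])]
[array([ 0.6 ,  0.65,  1.96,  3.82,  0.71, -1.92])]
[0.66 0.77 1.32 0.02 1.4  1.62] [430.23 388.07  30.29] elev 4.0 zfoot 28.0 zslim 34.0 loopclr 136.0
[0.66 0.75 1.31 0.02 1.44 1.63] [431.57 389.16  53.97] elev 4.0 zfoot 51.0 zslim 58.0 loopclr 136.0
[0.66 0.72 1.29 0.02 1.48 1.63] [432.23 389.71  77.81] elev 4.0 zfoot 75.0 zslim 82.0 loopclr 137.0
[0.66 0.69 1.28 0.02 1.52 1.63] [432.19 389.7  101.79] elev 4.0 zfoot 99.0 zslim 106.0 loopclr 138.0
[0.66 0.66 1.27 0.02 1.56 1.63] [431.45 389.13 125.86] elev 4.0 zfoot 123.0 zslim 130.0 loopclr 141.0
[0.66 0.63 1.25 0.02 1.61 1.63] [430. 388. 150.] elev 4.0 zfoot 147.0 zslim 154.0 loopclr 147.0
[0.66 0.63 1.25 0.02 1.61 1.63] [430. 388. 150.] elev 4.0 zfoot 147.0 zslim 154.0 loopclr 147.0
[0.65 0.5  1.37 0.02 1.35 1.63] [449.03 396.28 173.59] elev 19.0 zfoot 161.0 zslim 193.0 loopclr 148.0
[0.65 0.36 1.49 0.02 1.1  1.63] [466.48 402.57 208.2 ] elev 34.0 zfoot 186.0 zslim 242.0 loopclr 153.0
[0.64 0.22 1.61 0.02 0.85 1.62] [479.21 404.66 253.13] elev 50
[... 6626 characters left out ...]
4.6, 8.7, 5.4], "delta_rot": [-1.5, -1.9, -0.7], "fingers": 1}, {"travel": [-24.6, 8.6, 5.4], "delta_rot": [-1.5, -1.8, -0.7], "fingers": 1}]
[{"travel": [-24.6, 8.7, 5.3], "delta_rot": [-1.5, -1.9, -0.8], "fingers": 1}, {"travel": [-24.6, 8.6, 5.2], "delta_rot": [-1.5, -1.9, -0.9], "fingers": 1}, {"travel": [-24.5, 8.5, 5.2], "delta_rot": [-1.5, -1.9, -0.8], "fingers": 1}, {"travel": [-24.6, 8.5, 5.2], "delta_rot": [-1.6, -2.0, -1.0], "fingers": 1}]
end [577. 315. 160.] maxrot 3.9 zmin 30.0plan1.py:17: RuntimeWarning: invalid value encountered in arcsin
  print(q,x,'elev',np.degrees(np.arcsin(ax[2])).round(0),'zfoot',(x-40*ax)[2].round(0),'zslim',(x+60*ax)[2].round(0),'loopclr',cl.round(0))
```

>>> {"fn": "send_rows", "kwargs": {"plan": [{"travel": [-5.4,-0.1,-19.0],"delta_rot": [0,0,0],"fingers": 1},{"travel": [-6.0,-0.1,-19.0],"delta_rot": [0,0,0],"fingers": 1},{"travel": [-6.5,-0.1,-18.8],"delta_rot": [0,0,0],"fingers": 1},{"travel": [-7.2,0.1,-18.7],"delta_rot": [0,0.1,0],"fingers": 1},{"travel": [-7.8,0,-18.5],"delta_rot": [0,0,0],"fingers": 1},{"travel": [-8.4,0.1,-18.4],"delta_rot": [0,0,0],"fingers": 1},{"travel": [3.1,0.9,-6.3],"delta_rot": [0.2,3.8,0.1],"fingers": 1},{"travel": [3.4,0.9,-6.8],"delta_rot": [0.3,3.9,0.1],"fingers": 1},{"travel": [3.7,1.0,-7.1],"delta_rot": [0.2,3.8,0.1],"fingers": 1},{"travel": [3.9,0.9,-7.7],"delta_rot": [0.3,3.8,0.1],"fingers": 1},{"travel": [4.3,0.9,-8.0],"delta_rot": [0.2,3.9,0.0],"fingers": 1},{"travel": [4.5,0.9,-8.4],"delta_rot": [0.2,3.8,0.1],"fingers": 1},{"travel": [4.9,1.0,-8.8],"delta_rot": [0.2,3.8,0.1],"fingers": 1},{"travel": [5.2,0.9,-9.1],"delta_rot": [0.2,3.9,0.1],"fingers": 1},{"travel": [5.5,0.9,-9.5],"delta_rot": [0.2,3.8,0.1],"fingers": 1},{"travel": [5.9,1.0,-9.8],"delta_rot": [0.1,3.9,0.1],"fingers": 1},{"travel": [6.2,0.9,-10.2],"delta_rot": [0.2,3.8,0.1],"fingers": 1},{"travel": [6.6,0.9,-10.4],"delta_rot": [0.2,3.8,0.0],"fingers": 1},{"travel": [6.9,0.9,-10.8],"delta_rot": [0.1,3.9,0.1],"fingers": 1},{"travel": [7.4,0.9,-11.0],"delta_rot": [0.2,3.8,0.1],"fingers": 1}]}}

```text
clock: 11.68
eef_pos: [482.6, 403.3, 279.8]
eef_rot: [-3.082, -0.589, 0.551]
wrist_force: [-0.5, -0.0, -1.7]
finger_gap: 61.1
```

>>> {"fn": "send_rows", "kwargs": {"plan": [{"travel": [7.7,0.9,-11.3],"delta_rot": [0.1,3.8,0.0],"fingers": 1},{"travel": [8.1,0.9,-11.5],"delta_rot": [0.1,3.9,0.1],"fingers": 1},{"travel": [8.5,0.9,-11.8],"delta_rot": [0.1,3.8,0.1],"fingers": 1},{"travel": [8.9,0.8,-11.9],"delta_rot": [0.1,3.9,0.0],"fingers": 1},{"travel": [9.3,0.9,-12.2],"delta_rot": [0.1,3.8,0.0],"fingers": 1},{"travel": [9.6,0.8,-12.4],"delta_rot": [0.1,3.8,0.1],"fingers": 1},{"travel": [0,0,0],"delta_rot": [0,0,0],"fingers": 1}]}}

```text
clock: 12.55
eef_pos: [478.5, 388.7, 366.3]
eef_rot: [-3.032, -0.987, 0.496]
wrist_force: [0.7, 0.3, -0.8]
finger_gap: 61.2
```

```bash
python3 - <<'E'
from kin import *
from h import *
np.set_printoptions(precision=2,suppress=True)
s=manip.read_state(); print(s['clock'],s['joints'],s['eef_pos'],s['finger_gap'])
ims=[]
for n in ('side','top'): ims.append(camera(n)['color'])
cv2.imwrite('pics/c.png',cv2.cvtColor(cv2.resize(np.hstack(ims),(800,300)),cv2.COLOR_RGB2BGR))
q0=s['joints']; qM2=np.array([.62,-.05,1.85,3.7,.35,-1.9]); Rf=pose(11,-66.3)@rz(np.pi)
qC=ik(np.array([577,315,130]),Rf,[np.array([.58,.5,1.9,3.7,.7,-1.9])])[0]; qD=ik(np.array([577,315,45]),Rf,[qC])[0]; print(qC,qD)
jrows([q0,qM2,qC],[22,16],1)
E
```

```text
12.55 [ 0.62 -0.05  1.85  0.02  0.35  1.62] [478.5  388.68 366.29] 61.22838895522192
[ 0.58  0.46  1.99  3.85  0.55 -2.04] [ 0.58  0.66  1.97  3.7   0.7  -1.86]
[{"travel": [0.4, -14.5, -0.4], "delta_rot": [3.3, 0.1, -0.2], "fingers": 1}, {"travel": [2.7, -14.3, -0.4], "delta_rot": [3.3, 0.6, -0.1], "fingers": 1}, {"travel": [4.9, -13.6, -0.3], "delta_rot": [3.1, 1.2, -0.2], "fingers": 1}, {"travel": [7.0, -12.6, -0.4], "delta_rot": [2.8, 1.6, -0.2], "fingers": 1}, {"travel": [9.0, -11.4, -0.4], "delta_rot": [2.6, 2.0, -0.1], "fingers": 1}, {"travel": [10.7, -9.8, -0.4], "delta_rot": [2.3, 2.4, -0.2], "fingers": 1}, {"travel": [12.0, -7.9, -0.4], "delta_rot": [1.8, 2.8, -0.2], "fingers": 1}, {"travel": [13.2, -5.9, -0.3], "delta_rot": [1.3, 3.0, -0.2], "fingers": 1}, {"travel": [14.0, -3.7, -0.4], "delta_rot": [0.8, 3.2, -0.1], "fingers": 1}, {"travel": [14.3, -1.4, -0.4], "delta_rot": [0.4, 3.3, -0.2], "fingers": 1}, {"travel": [14.4, 0.9, -0.4], "delta_rot": [-0.2, 3.3, -0.1], "fingers": 1}, {"travel": [14.1, 3.1, -0.4], "delta_rot": [-0.8, 3.2, -0.2], "fingers": 1}, {"travel": [13
[... 1354 characters left out ...]
1, -1.6, -0.5], "fingers": 1}, {"travel": [-23.5, 7.7, 5.1], "delta_rot": [-1.1, -1.6, -0.6], "fingers": 1}, {"travel": [-23.4, 7.7, 4.9], "delta_rot": [-1.1, -1.6, -0.7], "fingers": 1}, {"travel": [-23.3, 7.5, 4.9], "delta_rot": [-1.0, -1.6, -0.6], "fingers": 1}, {"travel": [-23.3, 7.6, 4.7], "delta_rot": [-1.1, -1.7, -0.7], "fingers": 1}, {"travel": [-23.2, 7.4, 4.5], "delta_rot": [-1.1, -1.6, -0.7], "fingers": 1}, {"travel": [-23.2, 7.4, 4.5], "delta_rot": [-1.1, -1.6, -0.7], "fingers": 1}, {"travel": [-23.1, 7.2, 4.3], "delta_rot": [-1.1, -1.7, -0.7], "fingers": 1}, {"travel": [-23.0, 7.3, 4.2], "delta_rot": [-1.0, -1.6, -0.8], "fingers": 1}]
end [577.  314.9 130. ] maxrot 3.3 zmin 130.0
```

View pics/c.png

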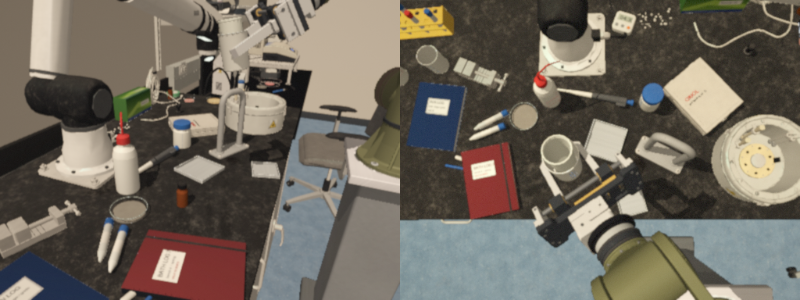

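Nest is held near-upright: top view at (562,155), side view at (230,40), with the slim beaker still inside. Carrying on.

>>> {"fn": "send_rows", "kwargs": {"plan": [{"travel": [0.4,-14.5,-0.4],"delta_rot": [3.3,0.1,-0.2],"fingers": 1},{"travel": [2.7,-14.3,-0.4],"delta_rot": [3.3,0.6,-0.1],"fingers": 1},{"travel": [4.9,-13.6,-0.3],"delta_rot": [3.1,1.2,-0.2],"fingers": 1},{"travel": [7.0,-12.6,-0.4],"delta_rot": [2.8,1.6,-0.2],"fingers": 1},{"travel": [9.0,-11.4,-0.4],"delta_rot": [2.6,2.0,-0.1],"fingers": 1},{"travel": [10.7,-9.8,-0.4],"delta_rot": [2.3,2.4,-0.2],"fingers": 1},{"travel": [12.0,-7.9,-0.4],"delta_rot": [1.8,2.8,-0.2],"fingers": 1},{"travel": [13.2,-5.9,-0.3],"delta_rot": [1.3,3.0,-0.2],"fingers": 1},{"travel": [14.0,-3.7,-0.4],"delta_rot": [0.8,3.2,-0.1],"fingers": 1},{"travel": [14.3,-1.4,-0.4],"delta_rot": [0.4,3.3,-0.2],"fingers": 1},{"travel": [14.4,0.9,-0.4],"delta_rot": [-0.2,3.3,-0.1],"fingers": 1},{"travel": [14.1,3.1,-0.4],"delta_rot": [-0.8,3.2,-0.2],"fingers": 1},{"travel": [13.4,5.4,-0.4],"delta_rot": [-1.2,3.0,-0.2],"fingers": 1},{"travel": [12.3,7.5,-0.4],"delta_rot": [-1.7,2.9,-0.1],"fingers": 1},{"travel": [11.0,9.3,-0.4],"delta_rot": [-2.1,2.5,-0.2],"fingers": 1},{"travel": [9.4,11.0,-0.3],"delta_rot": [-2.5,2.1,-0.2],"fingers": 1},{"travel": [7.5,12.3,-0.4],"delta_rot": [-2.8,1.7,-0.1],"fingers": 1},{"travel": [5.5,13.4,-0.4],"delta_rot": [-3.1,1.3,-0.2],"fingers": 1},{"travel": [3.2,14.1,-0.4],"delta_rot": [-3.2,0.7,-0.2],"fingers": 1},{"travel": [0.9,14.4,-0.4],"delta_rot": [-3.2,0.2,-0.1],"fingers": 1}]}}

```text
clock: 15.15
eef_pos: [523.8, 394.8, 530.7]
eef_rot: [-1.076, -1.332, -1.511]
wrist_force: [1.0, -0.1, -0.6]
finger_gap: 61.3
```

>>> {"fn": "send_rows", "kwargs": {"plan": [{"travel": [-1.3,14.4,-0.4],"delta_rot": [-3.3,-0.3,-0.2],"fingers": 1},{"travel": [-3.6,14.0,-0.4],"delta_rot": [-3.2,-0.8,-0.2],"fingers": 1},{"travel": [-23.8,8.0,6.2],"delta_rot": [-1.0,-1.6,-0.4],"fingers": 1},{"travel": [-23.8,7.9,6.1],"delta_rot": [-1.1,-1.6,-0.5],"fingers": 1},{"travel": [-23.7,7.9,6.0],"delta_rot": [-1.0,-1.6,-0.4],"fingers": 1},{"travel": [-23.7,8.0,5.8],"delta_rot": [-1.1,-1.6,-0.5],"fingers": 1},{"travel": [-23.6,7.9,5.6],"delta_rot": [-1.0,-1.6,-0.6],"fingers": 1},{"travel": [-23.6,7.8,5.6],"delta_rot": [-1.1,-1.6,-0.5],"fingers": 1},{"travel": [-23.6,7.8,5.3],"delta_rot": [-1.0,-1.6,-0.6],"fingers": 1},{"travel": [-23.4,7.7,5.3],"delta_rot": [-1.1,-1.6,-0.5],"fingers": 1},{"travel": [-23.5,7.7,5.1],"delta_rot": [-1.1,-1.6,-0.6],"fingers": 1},{"travel": [-23.4,7.7,4.9],"delta_rot": [-1.1,-1.6,-0.7],"fingers": 1},{"travel": [-23.3,7.5,4.9],"delta_rot": [-1.0,-1.6,-0.6],"fingers": 1},{"travel": [-23.3,7.6,4.7],"delta_rot": [-1.1,-1.7,-0.7],"fingers": 1},{"travel": [-23.2,7.4,4.5],"delta_rot": [-1.1,-1.6,-0.7],"fingers": 1},{"travel": [-23.2,7.4,4.5],"delta_rot": [-1.1,-1.6,-0.7],"fingers": 1},{"travel": [-23.1,7.2,4.3],"delta_rot": [-1.1,-1.7,-0.7],"fingers": 1},{"travel": [-23.0,7.3,4.2],"delta_rot": [-1.0,-1.6,-0.8],"fingers": 1},{"travel": [0,0,0],"delta_rot": [0,0,0],"fingers": 1}]}}

```text
clock: 17.52
eef_pos: [576.9, 314.7, 127.2]
eef_rot: [3.139, -1.154, 0.195]
wrist_force: [0.2, 0.4, -0.2]
finger_gap: 61.6
```

```bash
python3 - <<'E'
from kin import *
from h import *
np.set_printoptions(precision=2,suppress=True)
s=manip.read_state(); print(s['clock'],s['joints'],s['eef_pos'],s['finger_gap']); g=s['eef_pos']
T=tool(); print('roterr',np.degrees(R.from_matrix(T[:3,:3].T@pose(11,-66.3)@rz(np.pi)).as_rotvec()))
c=look('side'); P,u,v=pts(c)
k=(np.hypot(P[:,0]-577,P[:,1]-315)<45)&(P[:,2]>40); Q=P[k]; print(len(Q),Q[:,2].min(),Q[:,2].max())
save(c,'d0'); u0,v0=int(u[k].mean()),int(v[k].mean()); im=cv2.resize(c['color'][v0-60:v0+60,u0-60:u0+60],(480,480)); cv2.imwrite('pics/d.png',im[...,::-1])
# silhouette slices on the surface: mean xy per z
for z in range(40,230,10):
    m=(Q[:,2]>=z)&(Q[:,2]<z+10)
    if m.sum()>10: print(z,m.sum(),Q[m].mean(0),np.percentile(u[k][m],[1,99]))
E
```

```text
17.525 [ 0.57  0.46  1.99  3.85  0.55 -2.04] [576.92 314.7  127.21] 61.552981716453914
roterr [0.01 0.17 0.06]
1213 82.46554734722622 186.24389696095238
80 60 [567.26 336.39  87.02] [245. 269.]
90 100 [568.34 336.45  95.1 ] [245. 269.]
100 97 [566.92 336.22 104.85] [245. 270.]
110 66 [565.54 338.32 114.37] [244.65 270.  ]
120 70 [575.18 351.04 125.66] [244.   264.41]
130 99 [573.88 344.16 134.91] [244.   273.02]
140 144 [567.04 333.01 145.07] [244. 274.]
150 184 [569.95 330.52 155.66] [243.83 271.17]
160 98 [571.99 330.86 164.96] [246.   268.12]
170 169 [577.99 316.1  175.13] [246. 268.]
180 126 [577.91 315.11 183.08] [246. 269.]
```

View pics/d.png

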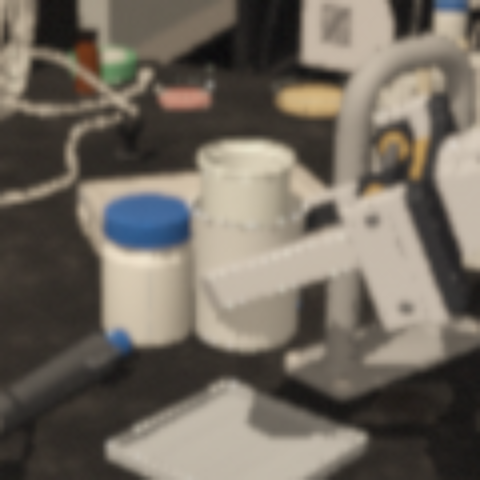

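```bash
python3 - <<'E'
from h import *
T=tool(); print((T[:3,:3].T@[0,0,-10]).round(2), T[:3,3])
E
```

```text
[-9.15 -0.    4.03] [577.35628136 315.1289781  128.58189113]
```

>>> {"fn": "send_rows", "kwargs": {"plan": [{"travel": [-9.15,0,4.03],"delta_rot": [0,0,0],"fingers": 1},{"travel": [-9.15,0,4.03],"delta_rot": [0,0,0],"fingers": 1},{"travel": [-9.15,0,4.03],"delta_rot": [0,0,0],"fingers": 1},{"travel": [-9.15,0,4.03],"delta_rot": [0,0,0],"fingers": 1},{"travel": [-9.15,0,4.03],"delta_rot": [0,0,0],"fingers": 1},{"travel": [-9.15,0,4.03],"delta_rot": [0,0,0],"fingers": 1},{"travel": [-9.15,0,4.03],"delta_rot": [0,0,0],"fingers": 1},{"travel": [-3.7,0,1.6],"delta_rot": [0,0,0],"fingers": 1},{"travel": [0,0,0],"delta_rot": [0,0,0],"fingers": 1},{"travel": [0,0,0],"delta_rot": [0,0,0],"fingers": 1}], "grip_force": 30}}

```text
clock: 18.82
eef_pos: [577.5, 315.3, 55.4]
eef_rot: [-3.141, -1.158, 0.192]
wrist_force: [0.1, 0.8, -0.5]
finger_gap: 61.3
```

>>> {"fn": "send_rows", "kwargs": {"plan": [{"travel": [-0.9,0,0.4],"delta_rot": [0,0,0],"fingers": 1},{"travel": [-0.9,0,0.4],"delta_rot": [0,0,0],"fingers": 1},{"travel": [0,0,0],"delta_rot": [0,0,0],"fingers": 1}]}}

```text
clock: 19.2
eef_pos: [577.4, 315.3, 53.1]
eef_rot: [-3.141, -1.157, 0.192]
wrist_force: [0.8, -0.1, -1.1]
finger_gap: 61.3
```

```bash
python3 - <<'E'
from h import *
np.set_printoptions(precision=2,suppress=True)
s=manip.read_state(); print(s['clock'],s['eef_pos'],s['wrist_force'],s['moment'],s['finger_gap'])
c=look('side'); P,u,v=pts(c)
k=(np.hypot(P[:,0]-577,P[:,1]-315)<34)&(P[:,2]>4); Q=P[k]; print(np.percentile(Q[:,2],[99,100]))
u0,v0=int(u[k].mean()),int(v[k].mean()); im=cv2.resize(c['color'][v0-50:v0+50,u0-60:u0+60],(600,500)); cv2.imwrite('pics/e.png',im[...,::-1])
E
```

```text
19.2 [577.42 315.26  53.09] [ 0.83 -0.1  -1.11] [-0.11  0.67 -0.03] 61.283540591312814
[111.56 112.14]
```

View pics/e.png

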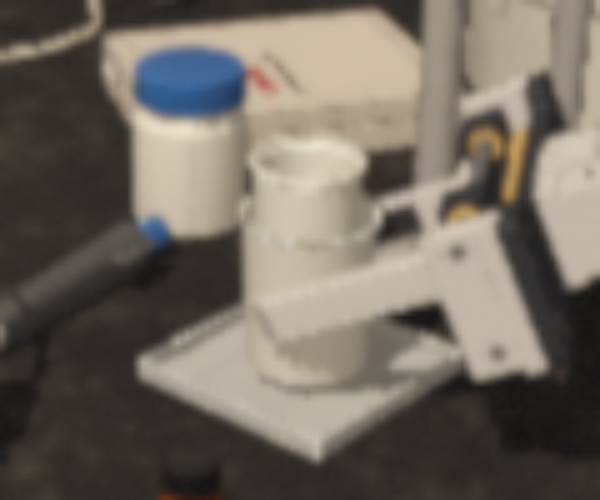

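The nest stands over the tray, centred, about 5 mm up (slim rim at 112 against an expected 106).

>>> {"fn": "send_rows", "kwargs": {"plan": [{"travel": [-0.9,0,0.4],"delta_rot": [0,0,0],"fingers": 1},{"travel": [-0.9,0,0.4],"delta_rot": [0,0,0],"fingers": 1},{"travel": [-0.9,0,0.4],"delta_rot": [0,0,0],"fingers": 1},{"travel": [-0.9,0,0.4],"delta_rot": [0,0,0],"fingers": 1},{"travel": [0,0,0],"delta_rot": [0,0,0],"fingers": 1}]}}

```text
clock: 19.88
eef_pos: [577.4, 315.2, 49.0]
eef_rot: [-3.141, -1.157, 0.192]
wrist_force: [1.0, -0.9, -1.3]
finger_gap: 61.1
```

>>> {"fn": "send_rows", "kwargs": {"plan": [{"travel": [-0.9,0,0.4],"delta_rot": [0,0,0],"fingers": 1},{"travel": [0,0,0],"delta_rot": [0,0,0],"fingers": 1}]}}

```text
clock: 20.12
eef_pos: [577.5, 315.3, 48.2]
eef_rot: [-3.141, -1.157, 0.192]
wrist_force: [-0.1, -0.9, -0.7]
finger_gap: 61.1
```

>>> {"fn": "send_rows", "kwargs": {"plan": [{"travel": [-0.9,0,0.4],"delta_rot": [0,0,0],"fingers": 1},{"travel": [0,0,0],"delta_rot": [0,0,0],"fingers": 1}]}}

```text
clock: 20.38
eef_pos: [577.8, 315.4, 48.1]
eef_rot: [-3.141, -1.159, 0.192]
wrist_force: [-3.3, -0.7, 5.7]
finger_gap: 61.3
```

>>> {"fn": "send_rows", "kwargs": {"plan": [{"travel": [-0.9,0,0.4],"delta_rot": [0,0,0],"fingers": 1},{"travel": [0,0,0],"delta_rot": [0,0,0],"fingers": 1}]}}

```text
clock: 20.62
eef_pos: [578.2, 315.5, 48.1]
eef_rot: [-3.14, -1.162, 0.191]
wrist_force: [-7.3, -3.5, 13.5]
finger_gap: 61.2
```

Contact at TCP z 48.1, matching the expected height. Release and plan the retreat.

>>> {"fn": "send_rows", "kwargs": {"plan": [{"travel": [0.9,0,-0.4],"delta_rot": [0,0,0],"fingers": 1},{"travel": [0.5,0,-0.2],"delta_rot": [0,0,0],"fingers": -0.3},{"travel": [0,0,0],"delta_rot": [0,0,0],"fingers": -0.5},{"travel": [0,0,0],"delta_rot": [0,0,0],"fingers": -0.8},{"travel": [0,0,0],"delta_rot": [0,0,0],"fingers": -1},{"travel": [0,0,0],"delta_rot": [0,0,0],"fingers": -1},{"travel": [0,0,0],"delta_rot": [0,0,0],"fingers": -1}], "grip_force": 20}}

```text
clock: 21.5
eef_pos: [577.5, 315.2, 47.7]
eef_rot: [-3.141, -1.157, 0.192]
wrist_force: [-0.9, -0.1, -0.5]
finger_gap: 93.8
```

```bash
cat > plan2.py <<'E'
from kin import *
from h import *
np.set_printoptions(precision=2,suppress=True)
s=manip.read_state(); q0=s['joints']; T=tool(); loop=np.load('loop.npy'); print(s['clock'],q0,s['finger_gap'])
qs=[q0]; ns=[]
for d,up in ((70,0),(110,60)):
    b=ik(T[:3,3]-T[:3,2]*d+[0,0,up],T[:3,:3],[qs[-1]]); qs.append(b[0]); ns.append(6)
qU=np.array([.62,-.05,1.85,3.5,.4,-1.7])
qT0=ik(np.array([577,315,280]),R.from_euler('xyz',[np.pi,0,np.radians(28.6+90)]).as_matrix(),[np.array([.5,.3,1.3,0,1.4,0])])[0]
qV=np.array([.62,-.05,1.85,0,.6,qT0[5]])
qs+=[qU,qV,qT0]; ns+=[12,26,10]
def chk(qs):
    for a,bq in zip(qs[:-1],qs[1:]):
        for t in np.linspace(0,1,5):
            q=a+(bq-a)*t; x,M=FK(q); l=(loop-x)@M
            cl=min(np.linalg.norm(np.maximum(np.abs(l-[0,0,-178])-[37.5,88.5,100],0),axis=1).min(),np.linalg.norm(np.maximum(np.abs(l-[0,0,-30])-[10,60,50],0),axis=1).min())
            print(q,x,'down',M[2,2],'loop',cl.round(0))
chk(qs); jrows(qs,ns,-1)
E
python3 plan2.py
```

```text
21.5 [ 0.57  0.65  1.97  3.7   0.69 -1.86] 93.7639234731668
[ 0.57  0.65  1.97  3.7   0.69 -1.86] [577.48 315.24  47.7 ] down -0.4020629226476872 loop 23.0
[ 0.59  0.62  2.01  3.72  0.7  -1.87] [561.84 313.1   55.36] down -0.4019638675317263 loop 31.0
[ 0.61  0.58  2.05  3.74  0.71 -1.87] [546.13 310.35  62.6 ] down -0.4019330209747833 loop 45.0
[ 0.62  0.55  2.09  3.76  0.72 -1.88] [530.36 306.97  69.44] down -0.4019671620667538 loop 49.0
[ 0.64  0.52  2.13  3.77  0.73 -1.88] [514.57 302.97  75.85] down -0.4020629229722439 loop 49.0
[ 0.64  0.52  2.13  3.77  0.73 -1.88] [514.57 302.97  75.85] down -0.4020629229722439 loop 49.0
[ 0.65  0.45  2.15  3.83  0.7  -1.94] [507.05 301.26  96.36] down -0.40097227095407645 loop 48.0
[ 0.66  0.39  2.17  3.88  0.67 -1.99] [498.49 299.5  115.88] down -0.4007468899065602 loop 50.0
[ 0.67  0.33  2.19  3.93  0.65 -2.04] [488.98 297.72 134.4 ] down -0.4011875122166568 loop 54.0
[ 0.68  0.26  2.21  3.98  0.62 -2.09] [478.62 295.95 151.93] down -0.40206292264762133 loop 58.0
[ 0.68  0.26  2.21  3.98  0.62 -2.09] [478.62 295.95 151.93] down -0.402062922
[... 5420 characters left out ...]
delta_rot": [4.3, -0.4, 0.8], "fingers": -1}, {"travel": [-11.1, 6.5, 9.3], "delta_rot": [4.3, -0.3, 0.9], "fingers": -1}, {"travel": [-11.2, 6.2, 8.4], "delta_rot": [4.3, -0.2, 0.9], "fingers": -1}, {"travel": [-11.4, 5.8, 7.5], "delta_rot": [4.2, -0.2, 0.9], "fingers": -1}, {"travel": [-11.5, 5.5, 6.7], "delta_rot": [4.3, -0.0, 1.0], "fingers": -1}, {"travel": [-11.6, 5.0, 5.9], "delta_rot": [4.2, -0.1, 0.9], "fingers": -1}, {"travel": [-11.7, 4.6, 5.1], "delta_rot": [4.3, 0.1, 1.0], "fingers": -1}, {"travel": [-11.8, 4.0, 4.5], "delta_rot": [4.2, 0.1, 1.0], "fingers": -1}, {"travel": [-11.7, 3.5, 3.9], "delta_rot": [4.3, 0.2, 1.0], "fingers": -1}]
end [577. 315. 280.] maxrot 4.3 zmin 48.0
```

>>> {"fn": "send_rows", "kwargs": {"plan": [{"travel": [0,0,-11.7],"delta_rot": [0,0,0],"fingers": -1},{"travel": [0.3,-0.4,-11.6],"delta_rot": [0,0,0],"fingers": -1},{"travel": [0.1,-0.1,-11.7],"delta_rot": [0,0,0],"fingers": -1},{"travel": [-0.1,0.1,-11.7],"delta_rot": [0,0,0],"fingers": -1},{"travel": [-0.3,0.4,-11.7],"delta_rot": [0,0,0],"fingers": -1},{"travel": [0,0,-11.6],"delta_rot": [0,0,0],"fingers": -1},{"travel": [10.6,0.2,-10.1],"delta_rot": [-0.2,0.1,-0.1],"fingers": -1},{"travel": [10.0,0.1,-10.4],"delta_rot": [-0.1,0,0],"fingers": -1},{"travel": [9.5,0.1,-10.6],"delta_rot": [-0.1,0,0],"fingers": -1},{"travel": [8.9,0.1,-10.8],"delta_rot": [0.1,0,0],"fingers": -1},{"travel": [8.3,0,-11.0],"delta_rot": [0.1,-0.1,0],"fingers": -1},{"travel": [7.7,-0.2,-11.2],"delta_rot": [0.2,0,0.1],"fingers": -1},{"travel": [31.2,-11.7,1.9],"delta_rot": [2.0,2.6,1.5],"fingers": -1},{"travel": [31.5,-11.6,1.8],"delta_rot": [1.9,2.6,1.3],"fingers": -1},{"travel": [31.6,-11.4,1.8],"delta_rot": [1.9,2.5,1.2],"fingers": -1},{"travel": [32.0,-11.1,1.6],"delta_rot": [1.9,2.6,1.2],"fingers": -1},{"travel": [32.1,-10.9,1.6],"delta_rot": [1.8,2.5,0.9],"fingers": -1},{"travel": [32.3,-10.6,1.5],"delta_rot": [1.8,2.4,0.9],"fingers": -1},{"travel": [32.5,-10.4,1.2],"delta_rot": [1.7,2.5,0.8],"fingers": -1},{"travel": [32.8,-10.1,1.1],"delta_rot": [1.7,2.4,0.6],"fingers": -1}]}}

```text
clock: 24.0
eef_pos: [534.6, 373.7, 403.4]
eef_rot: [-1.743, -1.367, -0.988]
wrist_force: [-0.4, 0.5, -0.3]
finger_gap: 93.9
```

>>> {"fn": "send_rows", "kwargs": {"plan": [{"travel": [32.9,-9.9,1.0],"delta_rot": [1.6,2.4,0.5],"fingers": -1},{"travel": [33.2,-9.5,0.7],"delta_rot": [1.5,2.4,0.5],"fingers": -1},{"travel": [33.3,-9.3,0.4],"delta_rot": [1.5,2.3,0.3],"fingers": -1},{"travel": [33.6,-9.0,0.2],"delta_rot": [1.4,2.3,0.2],"fingers": -1},{"travel": [2.8,-13.1,-0.3],"delta_rot": [3.0,0.7,-3.4],"fingers": -1},{"travel": [2.0,-13.6,-0.4],"delta_rot": [3.1,0.6,-3.5],"fingers": -1},{"travel": [1.1,-13.8,-0.4],"delta_rot": [3.1,0.3,-3.4],"fingers": -1},{"travel": [0.2,-14.2,-0.4],"delta_rot": [3.2,0.2,-3.4],"fingers": -1},{"travel": [-0.7,-14.3,-0.4],"delta_rot": [3.3,-0.1,-3.4],"fingers": -1},{"travel": [-1.7,-14.5,-0.4],"delta_rot": [3.3,-0.3,-3.3],"fingers": -1},{"travel": [-2.7,-14.6,-0.5],"delta_rot": [3.4,-0.5,-3.3],"fingers": -1},{"travel": [-3.6,-14.7,-0.4],"delta_rot": [3.3,-0.7,-3.3],"fingers": -1},{"travel": [-4.7,-14.5,-0.5],"delta_rot": [3.4,-1.0,-3.3],"fingers": -1},{"travel": [-5.7,-14.5,-0.5],"delta_rot": [3.3,-1.2,-3.2],"fingers": -1},{"travel": [-6.7,-14.2,-0.5],"delta_rot": [3.3,-1.5,-3.2],"fingers": -1},{"travel": [-7.8,-14.0,-0.5],"delta_rot": [3.2,-1.6,-3.2],"fingers": -1},{"travel": [-8.7,-13.7,-0.5],"delta_rot": [3.2,-1.9,-3.2],"fingers": -1},{"travel": [-9.8,-13.2,-0.6],"delta_rot": [3.1,-2.2,-3.1],"fingers": -1},{"travel": [-10.7,-12.8,-0.5],"delta_rot": [3.0,-2.4,-3.1],"fingers": -1},{"travel": [-11.7,-12.2,-0.6],"delta_rot": [2.8,-2.5,-3.1],"fingers": -1}]}}

```text
clock: 26.5
eef_pos: [404.2, 484.5, 426.0]
eef_rot: [2.005, -0.755, 2.421]
wrist_force: [0.0, 0.1, -0.4]
finger_gap: 94.1
```

>>> {"fn": "send_rows", "kwargs": {"plan": [{"travel": [-12.6,-11.6,-0.6],"delta_rot": [2.7,-2.8,-3.0],"fingers": -1},{"travel": [-13.5,-10.8,-0.6],"delta_rot": [2.6,-3.1,-3.1],"fingers": -1},{"travel": [-14.4,-10.2,-0.6],"delta_rot": [2.4,-3.2,-2.9],"fingers": -1},{"travel": [-15.2,-9.2,-0.6],"delta_rot": [2.2,-3.4,-3.0],"fingers": -1},{"travel": [-15.9,-8.4,-0.6],"delta_rot": [2.0,-3.6,-2.9],"fingers": -1},{"travel": [-16.6,-7.5,-0.7],"delta_rot": [1.8,-3.7,-2.9],"fingers": -1},{"travel": [-17.3,-6.4,-0.7],"delta_rot": [1.5,-3.9,-2.9],"fingers": -1},{"travel": [-17.9,-5.4,-0.6],"delta_rot": [1.4,-4.0,-2.8],"fingers": -1},{"travel": [-18.4,-4.3,-0.8],"delta_rot": [1.0,-4.2,-2.8],"fingers": -1},{"travel": [-18.8,-3.1,-0.7],"delta_rot": [0.9,-4.3,-2.7],"fingers": -1},{"travel": [-10.7,6.8,11.4],"delta_rot": [4.2,-0.4,0.7],"fingers": -1},{"travel": [-11.0,6.7,10.3],"delta_rot": [4.3,-0.4,0.8],"fingers": -1},{"travel": [-11.1,6.5,9.3],"delta_rot": [4.3,-0.3,0.9],"fingers": -1},{"travel": [-11.2,6.2,8.4],"delta_rot": [4.3,-0.2,0.9],"fingers": -1},{"travel": [-11.4,5.8,7.5],"delta_rot": [4.2,-0.2,0.9],"fingers": -1},{"travel": [-11.5,5.5,6.7],"delta_rot": [4.3,0,1.0],"fingers": -1},{"travel": [-11.6,5.0,5.9],"delta_rot": [4.2,-0.1,0.9],"fingers": -1},{"travel": [-11.7,4.6,5.1],"delta_rot": [4.3,0.1,1.0],"fingers": -1},{"travel": [-11.8,4.0,4.5],"delta_rot": [4.2,0.1,1.0],"fingers": -1},{"travel": [-11.7,3.5,3.9],"delta_rot": [4.3,0.2,1.0],"fingers": -1}]}}

```text
clock: 29.0
eef_pos: [576.7, 315.0, 279.9]
eef_rot: [-3.138, -0.001, 2.071]
wrist_force: [0.1, -0.4, -0.1]
finger_gap: 94.4
```

```bash
python3 - <<'E'
from kin import *
from h import *
np.set_printoptions(precision=2,suppress=True)
s=manip.read_state(); print(s['clock'],s['joints'],s['eef_pos'],s['eef_rot'])
ims=[]
for n in ('wrist','side'):
    c=look(n); P,u,v=pts(c); ims.append(c['color'])
    k=(np.hypot(P[:,0]-577,P[:,1]-315)<45)
    for lo_,hi_ in ((98,112),(72,86)):
        m=k&(P[:,2]>lo_)&(P[:,2]<hi_); Q=P[m]
        if len(Q)>10: (cx,cy),r=cv2.minEnclosingCircle(Q[:,:2].astype(np.float32)); print(n,lo_,len(Q),'circle',cx,cy,r,'z',np.percentile(Q[:,2],[5,50,95]))
cv2.imwrite('pics/f.png',cv2.resize(np.hstack(ims),(800,300))[...,::-1])
E
```

```text
29.0 [ 0.44  0.52  1.09  0.    1.54 -0.06] [576.7  314.97 279.86] [-3.14 -0.    2.07]
wrist 98 529 circle 578.298583984375 314.7819519042969 26.104328155517578 z [ 99.26 103.56 105.26]
wrist 72 396 circle 576.4068603515625 315.6549072265625 32.4431037902832 z [73.43 78.09 84.19]
side 98 161 circle 577.7648315429688 315.643310546875 27.25994110107422 z [ 98.63 102.93 106.23]
side 72 205 circle 576.4034423828125 317.0777893066406 32.36653518676758 z [72.9  78.45 84.83]
```

View pics/f.png

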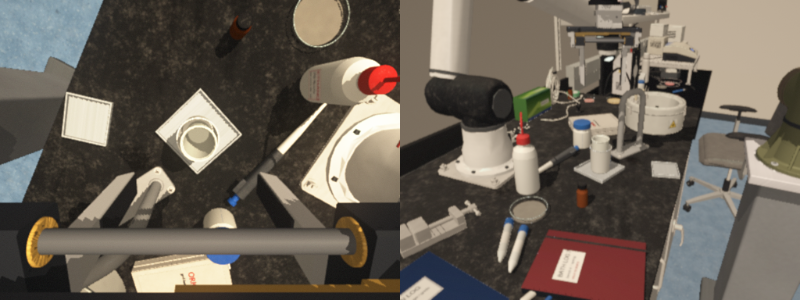

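Wide beaker stands in the large tray with the slim one inside; slim rim centre (578,315), z 105. Descending to grip its rim.

>>> {"fn": "send_rows", "kwargs": {"plan": [{"travel": [-0.6,1.1,19],"delta_rot": [0,0,0],"fingers": -1},{"travel": [0,0,22],"delta_rot": [0,0,0],"fingers": -1},{"travel": [0,0,22],"delta_rot": [0,0,0],"fingers": -1},{"travel": [0,0,22],"delta_rot": [0,0,0],"fingers": -1},{"travel": [0,0,22],"delta_rot": [0,0,0],"fingers": -1},{"travel": [0,0,20],"delta_rot": [0,0,0],"fingers": -1},{"travel": [0,0,16],"delta_rot": [0,0,0],"fingers": -1},{"travel": [0,0,14],"delta_rot": [0,0,0],"fingers": -1},{"travel": [0,0,9],"delta_rot": [0,0,0],"fingers": -1},{"travel": [0,0,4],"delta_rot": [0,0,0],"fingers": -1},{"travel": [0,0,0],"delta_rot": [0,0,0],"fingers": -1},{"travel": [0,0,0],"delta_rot": [0,0,0],"fingers": -1}]}}

```text
clock: 30.6
eef_pos: [578.4, 315.1, 110.5]
eef_rot: [3.141, 0.0, 2.071]
wrist_force: [-1.2, -0.4, -0.2]
finger_gap: 93.9
```

>>> {"fn": "send_rows", "kwargs": {"plan": [{"travel": [0,0,4],"delta_rot": [0,0,0],"fingers": -1},{"travel": [0,0,2.5],"delta_rot": [0,0,0],"fingers": -1},{"travel": [0,0,0],"delta_rot": [0,0,0],"fingers": -0.2},{"travel": [0,0,0],"delta_rot": [0,0,0],"fingers": 0},{"travel": [0,0,0],"delta_rot": [0,0,0],"fingers": 0.3},{"travel": [0,0,0],"delta_rot": [0,0,0],"fingers": 1},{"travel": [0,0,0],"delta_rot": [0,0,0],"fingers": 1},{"travel": [0,0,0],"delta_rot": [0,0,0],"fingers": 1}], "grip_force": 18}}

```text
clock: 31.6
eef_pos: [578.3, 315.1, 103.6]
eef_rot: [-3.141, 0.0, 2.071]
wrist_force: [-0.2, -0.0, -0.4]
finger_gap: 51.0
```

>>> {"fn": "send_rows", "kwargs": {"plan": [{"travel": [0,0,-5],"delta_rot": [0,0,0],"fingers": 1},{"travel": [0,0,-8],"delta_rot": [0,0,0],"fingers": 1},{"travel": [0,0,-10],"delta_rot": [0,0,0],"fingers": 1},{"travel": [0,0,-12],"delta_rot": [0,0,0],"fingers": 1},{"travel": [0,0,-12],"delta_rot": [0,0,0],"fingers": 1},{"travel": [0,0,0],"delta_rot": [0,0,0],"fingers": 1}]}}

```text
clock: 32.35
eef_pos: [578.6, 315.2, 151.9]
eef_rot: [3.14, 0.0, 2.071]
wrist_force: [-0.0, 0.3, -1.1]
finger_gap: 50.9
```

```bash
python3 - <<'E'
from kin import *
from h import *
np.set_printoptions(precision=2,suppress=True)
s=manip.read_state(); print(s['clock'],s['eef_pos'],s['wrist_force'],s['finger_gap'])
c=look('side'); P,u,v=pts(c); k=(np.hypot(P[:,0]-577,P[:,1]-315)<45)&(P[:,2]>4); print(np.histogram(P[k][:,2],range(0,170,10))[0])
u0,v0=int(u[k].mean()),int(v[k].mean()); cv2.imwrite('pics/g.png',cv2.resize(c['color'][v0-60:v0+60,u0-60:u0+60],(480,480))[...,::-1])
# small tray outline from wide colour mask in top view
for n in ('top','side'):
    c=look(n)
    for o in ('small_tray_floor',):
        for d in tip_of(o,n)[:1]: print(n,'tip',d['confidence'],W(c,d['at']))
        P,u,v=pts(c); g=c['color'].min(2)[v,u]
        m=(abs(P[:,0]-395)<65)&(abs(P[:,1]-237)<65)&(abs(P[:,2]-5)<12)&(g>95); img=np.zeros(c['z_map'].shape,np.uint8); img[v[m],u[m]]=1
        N,l,st,ce=cv2.connectedComponentsWithStats(img); i=1+st[1:,4].argmax(); q=P[(l[v,u]==i)]; r=cv2.minAreaRect(q[:,:2].astype(np.float32)); print(n,r)
E
```

```text
32.35 [578.65 315.22 151.93] [-0.02  0.25 -1.1 ] 50.85361672179687
[ 65  88  88  94 100 100 113 171  88  77  88  85  87 125 225 154]Traceback (most recent call last):
  File "<stdin>", line 14, in <module>
ValueError: attempt to get argmax of an empty sequence
```

View pics/g.png

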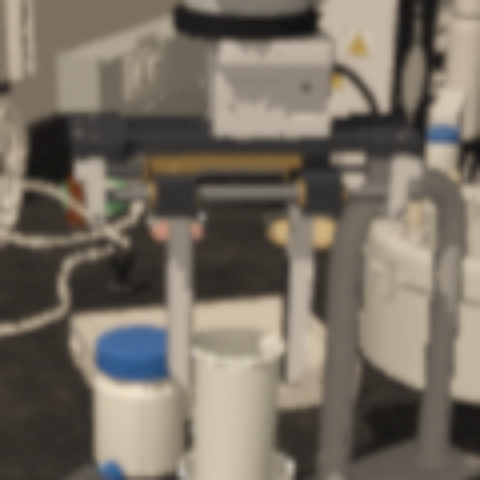

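>>> {"fn": "send_rows", "kwargs": {"plan": [{"travel": [0,0,-15],"delta_rot": [0,0,0],"fingers": 1},{"travel": [0,0,-20],"delta_rot": [0,0,0],"fingers": 1},{"travel": [0,0,-20],"delta_rot": [0,0,0],"fingers": 1},{"travel": [0,0,-20],"delta_rot": [0,0,0],"fingers": 1},{"travel": [0,0,0],"delta_rot": [0,0,0],"fingers": 1}]}}

```text
clock: 33.12
eef_pos: [578.7, 315.3, 227.6]
eef_rot: [3.139, 0.0, 2.071]
wrist_force: [0.0, -0.0, -0.2]
finger_gap: 51.0
```

```bash
python3 - <<'E'
from kin import *
from h import *
np.set_printoptions(precision=2,suppress=True)
s=manip.read_state(); print(s['clock'],s['eef_pos'],s['finger_gap'])
for n in ('wrist','side','top'):
    c=look(n); P,u,v=pts(c)
    for d in tip_of('small_tray_floor',n)[:1]: print(n,'tip',round(d['confidence'],2),W(c,d['at']))
    g=c['color'].astype(int).min(2)[v,u]; m=(abs(P[:,0]-395)<70)&(abs(P[:,1]-237)<70)&(abs(P[:,2]-5)<14)
    if m.sum()<200: print(n,'no'); continue
    th=cv2.threshold(g[m].astype(np.uint8).reshape(-1,1),0,255,cv2.THRESH_OTSU)[0]
    img=np.zeros(c['z_map'].shape,np.uint8); m&=g>th; img[v[m],u[m]]=1
    N,l,st,ce=cv2.connectedComponentsWithStats(img); i=1+st[1:,4].argmax(); q=P[l[v,u]==i]; r=cv2.minAreaRect(q[:,:2].astype(np.float32)); print(n,th,len(q),r,q[:,2].mean())
print((tool()[:3,:3].T@(np.array([395,238,0])-[578.5,315,0])).round(1))
E
```

```text
33.125 [578.74 315.27 227.63] 51.029775541193615
wrist tip 0.65 [396.77 243.27  -1.34]
wrist 125.0 4322 ((391.5276184082031, 236.80990600585938), (86.30522155761719, 84.27384948730469), 15.344529151916504) 2.405780824097774
side tip 0.66 [401.66 238.38   7.31]
side 102.0 719 ((394.7324523925781, 228.4379119873047), (85.53468322753906, 107.41267395019531), 14.949810028076172) 4.0830093710483935
top 66.0 10 ((340.8845520019531, 295.6402893066406), (0.35342714190483093, 21.08595848083496), 0.1329331248998642) 0.1366466308328654
[  20.4 -198.     0.3]
```

>>> {"fn": "send_rows", "kwargs": {"plan": [{"travel": [1,-10,0],"delta_rot": [0,0,0],"fingers": 1},{"travel": [2,-19,0],"delta_rot": [0,0,0],"fingers": 1},{"travel": [2,-22,0],"delta_rot": [0,0,0],"fingers": 1},{"travel": [3,-22,0],"delta_rot": [0,0,0],"fingers": 1},{"travel": [2,-22,0],"delta_rot": [0,0,0],"fingers": 1},{"travel": [2,-22,0],"delta_rot": [0,0,0],"fingers": 1},{"travel": [3,-22,0],"delta_rot": [0,0,0],"fingers": 1},{"travel": [2,-22,0],"delta_rot": [0,0,0],"fingers": 1},{"travel": [2,-20,0],"delta_rot": [0,0,0],"fingers": 1},{"travel": [1,-13,0],"delta_rot": [0,0,0],"fingers": 1},{"travel": [1,-6.5,0],"delta_rot": [0,0,0],"fingers": 1},{"travel": [0,0,0],"delta_rot": [0,0,0],"fingers": 1},{"travel": [0,0,0],"delta_rot": [0,0,0],"fingers": 1}]}}

```text
clock: 35.05
eef_pos: [392.5, 237.5, 225.5]
eef_rot: [-3.141, 0.0, 2.071]
wrist_force: [-0.4, 0.4, -0.1]
finger_gap: 50.6
```

>>> {"fn": "send_rows", "kwargs": {"plan": [{"travel": [0,0,10],"delta_rot": [0,0,0],"fingers": 1},{"travel": [0,0,20],"delta_rot": [0,0,0],"fingers": 1},{"travel": [0,0,20],"delta_rot": [0,0,0],"fingers": 1},{"travel": [0,0,20],"delta_rot": [0,0,0],"fingers": 1},{"travel": [0,0,20],"delta_rot": [0,0,0],"fingers": 1},{"travel": [0,0,14],"delta_rot": [0,0,0],"fingers": 1},{"travel": [0,0,6],"delta_rot": [0,0,0],"fingers": 1},{"travel": [0,0,0],"delta_rot": [0,0,0],"fingers": 1},{"travel": [0,0,0],"delta_rot": [0,0,0],"fingers": 1}]}}

```text
clock: 36.17
eef_pos: [392.5, 237.5, 116.1]
eef_rot: [3.141, 0.0, 2.071]
wrist_force: [-0.1, 0.6, -0.9]
finger_gap: 50.8
```

```bash
python3 - <<'E'
from h import *
np.set_printoptions(precision=2,suppress=True)
s=manip.read_state(); print(s['clock'],s['eef_pos'],s['finger_gap'],s['wrist_force'])
c=look('side'); P,u,v=pts(c); k=(np.hypot(P[:,0]-392.5,P[:,1]-237.5)<40)&(P[:,2]>12); print(np.histogram(P[k][:,2],range(0,170,10))[0])
u0,v0=int(u[k].mean()),int(v[k].mean())+15; cv2.imwrite('pics/i.png',cv2.resize(c['color'][v0-55:v0+55,u0-70:u0+70],(700,550))[...,::-1])
E
```

```text
36.175 [392.48 237.47 116.11] 50.786639061372284 [-0.1   0.55 -0.87]
[  0   7  71  66  75  74  78  84  81  95 178 217  63  72  69  73]
```

View pics/i.png

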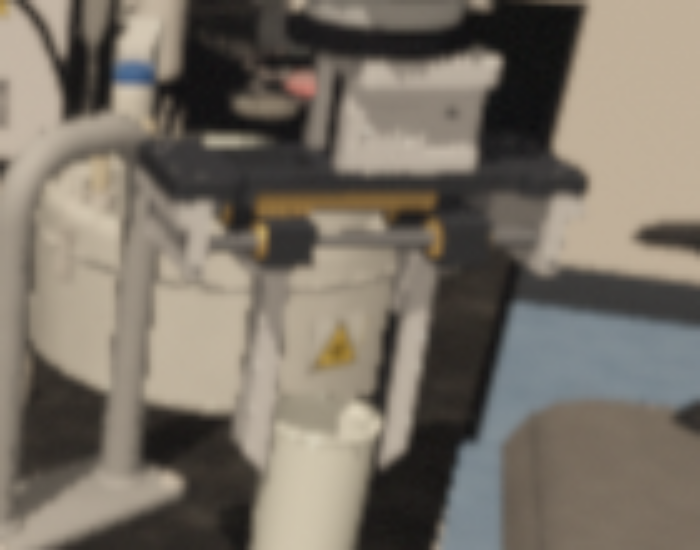

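```bash
python3 - <<'E'
from h import *
from scipy.optimize import least_squares
np.set_printoptions(precision=2,suppress=True)
for n in ('side','wrist'):
    c=look(n); P,u,v=pts(c); k=(np.hypot(P[:,0]-392.5,P[:,1]-237.5)<38)&(P[:,2]>22)&(P[:,2]<92); Q=P[k]
    if len(Q)<100: print(n,len(Q)); continue
    # cone surface fit: centre at z=60 + tilt, known radii 21.5..25 over 100, foot ~18
    def f(p):
        d=np.hypot(Q[:,0]-p[0]-p[2]*(Q[:,2]-60),Q[:,1]-p[1]-p[3]*(Q[:,2]-60)); return d-(21.5+.035*(Q[:,2]-18))
    r=least_squares(f,[392.5,237.5,0,0],loss='soft_l1'); print(n,len(Q),r.x[:2],'tilt deg',np.degrees(r.x[2:]),'rms',np.sqrt(np.mean(f(r.x)**2)))
T=tool(); print('tool x,y',T[:2,0],T[:2,1])
c=look('side'); P,u,v=pts(c); k=(np.hypot(P[:,0]-577,P[:,1]-315)<40)&(P[:,2]>12)&(P[:,2]<75); Q=P[k]
def f(p):
    d=np.hypot(Q[:,0]-p[0]-p[2]*(Q[:,2]-40),Q[:,1]-p[1]-p[3]*(Q[:,2]-40)); return d-(28+.065*(Q[:,2]-3))
r=least_squares(f,[577,315,0,0],loss='soft_l1'); print('wide',len(Q),r.x[:2],np.degrees(r.x[2:]))
E
```

```text
side 533 [392.93 236.73] tilt deg [-0.01 -0.38] rms 1.114085557458634
wrist 3456 [391.03 239.09] tilt deg [-0.29 -0.23] rms 1.4622022670467103
tool x,y [-0.48  0.88] [0.88 0.48]
wide 801 [577.01 315.36] [-0.07  0.4 ]
```

Slim hangs plumb (tilt under 0.5°) and the wide beaker stands true. Lowering to contact; I expect it near TCP z 101.

>>> {"fn": "send_rows", "kwargs": {"plan": [{"travel": [0,0,5],"delta_rot": [0,0,0],"fingers": 1},{"travel": [0,0,4],"delta_rot": [0,0,0],"fingers": 1},{"travel": [0,0,2],"delta_rot": [0,0,0],"fingers": 1},{"travel": [0,0,1],"delta_rot": [0,0,0],"fingers": 1},{"travel": [0,0,0],"delta_rot": [0,0,0],"fingers": 1},{"travel": [0,0,0],"delta_rot": [0,0,0],"fingers": 1}]}}

```text
clock: 37.12
eef_pos: [392.2, 237.4, 103.7]
eef_rot: [-3.141, 0.0, 2.071]
wrist_force: [0.4, 0.0, 0.5]
finger_gap: 50.7
```

>>> {"fn": "send_rows", "kwargs": {"plan": [{"travel": [0,0,1],"delta_rot": [0,0,0],"fingers": 1},{"travel": [0,0,0],"delta_rot": [0,0,0],"fingers": 1}]}}

```text
clock: 37.38
eef_pos: [392.2, 237.3, 102.5]
eef_rot: [-3.141, 0.0, 2.071]
wrist_force: [-0.1, -0.4, -0.9]
finger_gap: 51.0
```

>>> {"fn": "send_rows", "kwargs": {"plan": [{"travel": [0,0,1],"delta_rot": [0,0,0],"fingers": 1},{"travel": [0,0,0],"delta_rot": [0,0,0],"fingers": 1}]}}

```text
clock: 37.62
eef_pos: [392.2, 237.3, 101.5]
eef_rot: [-3.141, 0.0, 2.071]
wrist_force: [-0.1, 0.4, -0.4]
finger_gap: 51.1
```

>>> {"fn": "send_rows", "kwargs": {"plan": [{"travel": [0,0,1],"delta_rot": [0,0,0],"fingers": 1},{"travel": [0,0,0],"delta_rot": [0,0,0],"fingers": 1}]}}

```text
clock: 37.88
eef_pos: [392.2, 237.3, 100.6]
eef_rot: [-3.141, 0.0, 2.071]
wrist_force: [-0.2, 0.2, -0.1]
finger_gap: 51.0
```

>>> {"fn": "send_rows", "kwargs": {"plan": [{"travel": [0,0,1],"delta_rot": [0,0,0],"fingers": 1},{"travel": [0,0,0],"delta_rot": [0,0,0],"fingers": 1}]}}

```text
clock: 38.12
eef_pos: [392.5, 237.5, 100.3]
eef_rot: [3.141, 0.0, 2.071]
wrist_force: [-2.8, -0.1, 10.0]
finger_gap: 50.7
```

Contact at 100.3 (10 N). Release and back off straight up.

>>> {"fn": "send_rows", "kwargs": {"plan": [{"travel": [0,0,-0.6],"delta_rot": [0,0,0],"fingers": 1},{"travel": [0,0,0],"delta_rot": [0,0,0],"fingers": -0.1},{"travel": [0,0,0],"delta_rot": [0,0,0],"fingers": -0.3},{"travel": [0,0,0],"delta_rot": [0,0,0],"fingers": -0.6},{"travel": [0,0,0],"delta_rot": [0,0,0],"fingers": -1},{"travel": [0,0,0],"delta_rot": [0,0,0],"fingers": -1},{"travel": [0,0,0],"delta_rot": [0,0,0],"fingers": -1},{"travel": [0,0,-10],"delta_rot": [0,0,0],"fingers": -1},{"travel": [0,0,-20],"delta_rot": [0,0,0],"fingers": -1},{"travel": [0,0,-25],"delta_rot": [0,0,0],"fingers": -1},{"travel": [0,0,-25],"delta_rot": [0,0,0],"fingers": -1},{"travel": [0,0,-25],"delta_rot": [0,0,0],"fingers": -1},{"travel": [0,0,-25],"delta_rot": [0,0,0],"fingers": -1},{"travel": [0,0,0],"delta_rot": [0,0,0],"fingers": -1},{"travel": [0,0,0],"delta_rot": [0,0,0],"fingers": -1}]}}

```text
clock: 40.0
eef_pos: [391.9, 237.2, 229.5]
eef_rot: [-3.14, 0.0, 2.071]
wrist_force: [-0.7, -0.5, -0.6]
finger_gap: 94.0
```

```bash
python3 - <<'E'
from h import *
from scipy.optimize import least_squares
np.set_printoptions(precision=2,suppress=True)
s=manip.read_state(); print(s['clock'],s['eef_pos'],s['finger_gap'],s['wrist_force'])
c=look('side'); P,u,v=pts(c)
for nm,x0,y0,zh,r0,sl in (('wide',577,315,75,28,.065),('slim',392.5,237.5,100,21.5,.035)):
    k=(np.hypot(P[:,0]-x0,P[:,1]-y0)<40)&(P[:,2]>14)&(P[:,2]<zh); Q=P[k]
    f=lambda p: np.hypot(Q[:,0]-p[0]-p[2]*(Q[:,2]-40),Q[:,1]-p[1]-p[3]*(Q[:,2]-40))-(r0+sl*(Q[:,2]-3))
    r=least_squares(f,[x0,y0,0,0],loss='soft_l1'); k2=(np.hypot(P[:,0]-x0,P[:,1]-y0)<36)&(P[:,2]<130); print(nm,len(Q),r.x[:2],'tilt',np.degrees(r.x[2:]),'top',np.percentile(P[k2][:,2],99.5))
for o in ('jar_center','vial_center'):
    for d in tip_of(o,'side')[:1]: print(o,W(c,d['at']))
cv2.imwrite('pics/j.png',cv2.resize(c['color'][150:300,180:400],(800,545))[...,::-1])
E
```

```text
40.0 [391.92 237.21 229.51] 94.03642330844298 [-0.72 -0.48 -0.56]
wide 789 [577.  315.2] tilt [-0.69  0.12] top 80.16437717307726
slim 782 [392.71 236.78] tilt [-0.22  1.06] top 103.38201416338042
jar_center [700.4  175.19  44.7 ]
vial_center [549.81 496.14  34.44]
```

View pics/j.png

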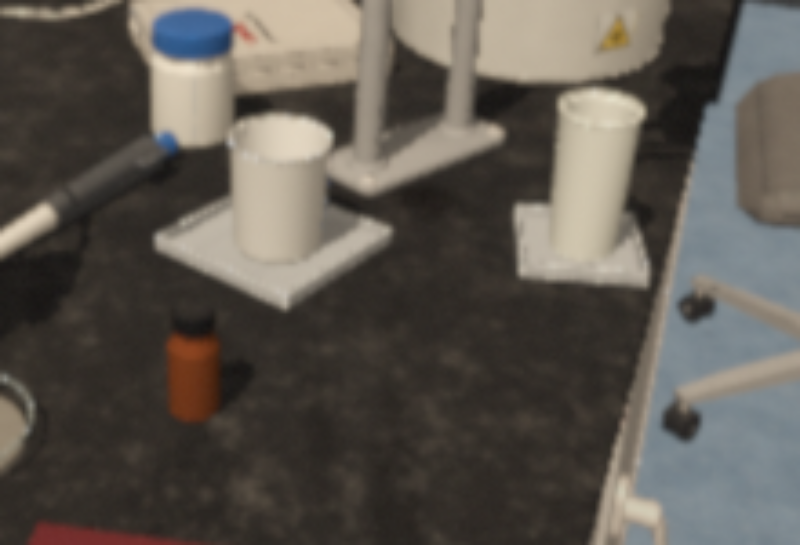

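Both beakers stand upright in their trays: wide at (280,190), slim at (600,175). The jar and vial have not moved. Handing in.

```bash
python3 -c "
from cell import manip
print(manip.sign_off())"
```

```text
the job is handed in; nothing more can be done
None
```

Both beakers are upright, mouth up, in their trays: the wide one in the larger tray, the slim one in the smaller.

I gripped the toppled nest by the wide beaker, turned it upright in the air and lowered it into the larger tray until it touched (about 13 N). Then I lifted the slim beaker straight out by its rim and lowered it into the smaller tray the same way (about 10 N). The gripper was open and 130 mm clear when I handed in, at 40 s of the 64 allowed.

| Last check (side camera) | Position (x, y) | Tilt | Rim height | Expected rim |
|---|---|---|---|---|
| Wide beaker | (577, 315) | 0.7° | 80 mm | 80 mm |
| Slim beaker | (393, 237) | about 1.1° | 103.4 mm | 103 mm |

- **Tilt:** both figures are close to the measurement noise.
- **Jar and vial:** the final network positions are within about 4 mm of the first ones in x and y. The jar's height reading differs by about 7 mm, and its first sighting was low-confidence. The last picture shows both standing, and the arm did not approach either.
- **Small tray centre:** the cameras disagreed on it by up to 9 mm. I used (392.5, 237.5), and the picture shows the slim beaker inside the tray walls.

No check failed.

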